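Set out shoe heels on upturned cups for lacquering

ROBOT

A 7-joint arm with a two-finger parallel gripper is mounted at the origin on the work surface. World frame = base frame: x ahead of the robot, y to its left, z up, the work surface at z = 0. Lengths are in m, angles in rad, forces in N, time in s.
With the tool pointing down it reaches from about 0.4 to 0.85 m from the base axis. Payload 4.5 kg.
Tool frame: the origin (TCP) lies between the finger pads; the fingertips stand r.tip_reach ahead of it and the grasp point (between the pads) lies 3 mm ahead of it (r.tip_reach is the distance from the TCP to the fingertips, in m); z points along the fingers, y is the line along which they close (so a half turn about z gives the same grasp; the last joint's range is limited). The gripper opens to 88 mm and grips with 3 to 60 N. Pads are 18 mm wide; open, the fingers measure 123 mm over their backs; the gripper's body (75 mm by 187 mm) begins 45 mm behind the grasp point.
Start: joints at [1.361, 0.689, -0.195, 1.565, 0.157, 0.902, -0.215], TCP at [0.151, -0.607, 0.261] pointing down, gripper open.
Joint ranges: [-3.01, 3.01], [-0.46, 2.08], [-1.47, 1.51], [0.13, 2.56], [-1, 4.14], [0.04, 2.09], [-2.66, 2.66]. Speed limits (rad/s): [2.57, 2.57, 3.14, 3.14, 3.14, 3.14, 3.14].

INTERFACE

Orientations are given as a unit quaternion [x, y, z, w].
In Python, from plant import r gives the robot as it stands.
- The arm moves only by the tool step_arm, never from a script. Its argument "motion" is a list of rows, each an object with "dp": the shift along the tool's x, y, z in mm, a list of three; "twist": the turn, a rotation vector about the tool's x, y, z in rad, a list of three; "hand": the opening, from -1 (shut) to 1 (fully open). In form: [{"dp": [dx, dy, dz], "twist": [rx, ry, rz], "hand": hand}, ...]. A call has 1 to 5 rows; each row is the pose to reach, as a shift and turn from the pose commanded when the call began, along the tool's axes at that moment; what a row does not reach only later rows make up. A row lasts 1/8 s, in which the tool goes at most 62.5 mm and 10.7 degrees, less where a joint would pass 70% of its speed; a pose out of reach is approached as far as the arm can. A call with a gripper value outside its range is refused whole. The fingers move at their own pace and stop on an object; "force" is the grip in N (left out, the last holds). Time passes only in rows, so rows that repeat a pose let the fingers close. It gives the time, the measured TCP pose, the force, the opening and the grip force at its end, in the units of the state.
- r.get_state(): the state, without advancing time (a new reading comes with each control period).
- r.snapshot(name): name is "scene" or "top"; returns a dict with "pixels" (400x640x3 uint8, red, green, blue), "depth" (400x640 float32, m along the optical axis (not along the pixel's ray), 0 where there is no reading), "fx", "fy", "cx", "cy" (pixels), "D" ([k1, k2, p1, p2, k3] as OpenCV has them; the pictures are not rectified), "xyz" and "orientation" of the camera in the world. Camera axes: x right, y down, z forward; pixel columns grow to the right and rows downward; lengths in m; the calibration is good to about 2 mm. A picture is of the moment at which its call begins.
- r.finish_job(): hands the job in; it is judged then, once.
Trained networks look in the newest picture that a camera, given by its name, has taken for a name from the list of things; names that differ only in an ending like _2 or _b are one class to them, and where a whole thing is asked for, a point or a joint stands for the part that bears it (a point fixed in the world has none). Each returns a list of dicts, best first, with "score" (0 to 1); they miss things now and then, are a little off and sometimes report something else, mostly with a low value. They report only what shows in the picture. A call takes as long as a camera call. They do not tell look-alikes from the thing itself.
- r.search_frame(camera, thing): "at" ([x, y, z] in m, in the coordinates of the camera as it stood for that picture, good to about 4 mm: the middle of the surface that is visible of it).
The state is a dict: "clock": time; "q": joint angles; "qd": joint speeds; "joint_torque": joint torques, N m; "tool_pos": TCP position; "eef_rot": TCP orientation; "contact_force": force on the tool from outside, world axes, zero at the start; "moment": the same for the moment, N m; "opening": opening from 0.0 (shut) to 1.0 (fully open); "finger_force": force on a finger pad.
Only numpy, scipy, OpenCV 4.12 (cv2) and the standard library are available. Lean on these libraries where they do the work, as an engineer would, in place of code of your own. Each camera call takes 0.05 s, during which the arm holds its last target. There are 200 camera calls.

TASK

Get the ground shoe heels ready for lacquering: turn every aluminium cup on the bench mouth-down, pull the drawer out to its stop, and balance one heel block lying flat and centred on top of each upturned cup. When every cup carries its heel, push the drawer fully shut again; a heel left over stays in the drawer, and the lacquer can, the brush, the screwdriver and the sanding sleeve stay where they are.

Things in the scene. Friction and masses are not known exactly. Their poses are not given: they have to be found in the camera images.
- cup0: round aluminium cup, 62 mm outside diameter, 80 mm tall, wall 3 mm, 120 g; rounded bottom with a flat spot 36 mm wide, straight-sided above 24 mm; at the mouth a hexagonal collar, 6 mm high, 63 mm across flats (one faces its x axis), 73 mm across corners, so a fallen cup does not roll. Origin: centre of its bottom, outside; z axis towards the mouth. There are two or three cups; one may be absent
- cup0_rim (a point): centre of the mouth of cup0, 80 mm from its bottom along its z axis
- cup1: round aluminium cup, 62 mm outside diameter, 80 mm tall, wall 3 mm, 120 g; rounded bottom with a flat spot 36 mm wide, straight-sided above 24 mm; at the mouth a hexagonal collar, 6 mm high, 63 mm across flats (one faces its x axis), 73 mm across corners, so a fallen cup does not roll. Origin: centre of its bottom, outside; z axis towards the mouth. There are two or three cups; one may be absent
- cup1_rim (a point): centre of the mouth of cup1, 80 mm from its bottom along its z axis
- cup2: round aluminium cup, 62 mm outside diameter, 80 mm tall, wall 3 mm, 120 g; rounded bottom with a flat spot 36 mm wide, straight-sided above 24 mm; at the mouth a hexagonal collar, 6 mm high, 63 mm across flats (one faces its x axis), 73 mm across corners, so a fallen cup does not roll. Origin: centre of its bottom, outside; z axis towards the mouth. There are two or three cups; one may be absent
- cup2_rim (a point): centre of the mouth of cup2, 80 mm from its bottom along its z axis
- heel0: dark wooden shoe-heel block, D-shaped seen from above, 70 mm long (x; the round end, radius 27 mm, at -x, the straight end at +x), 54 mm wide (y), 26 mm thick (z), 70 g, centre of mass 3 mm towards the straight end. Lies in the drawer at first. Origin: centre of the underside of its length and width
- heel0_mid (a point): middle of heel0: 13 mm above its underside
- heel1: dark wooden shoe-heel block, D-shaped seen from above, 70 mm long (x; the round end, radius 27 mm, at -x, the straight end at +x), 54 mm wide (y), 26 mm thick (z), 70 g, centre of mass 3 mm towards the straight end. Lies in the drawer at first. Origin: centre of the underside of its length and width
- heel1_mid (a point): middle of heel1: 13 mm above its underside
- heel2: dark wooden shoe-heel block, D-shaped seen from above, 70 mm long (x; the round end, radius 27 mm, at -x, the straight end at +x), 54 mm wide (y), 26 mm thick (z), 70 g, centre of mass 3 mm towards the straight end. Lies in the drawer at first. Origin: centre of the underside of its length and width
- heel2_mid (a point): middle of heel2: 13 mm above its underside
- cab_drawer0 (a joint): the drawer of the low drawer cabinet: how far it is out, m; 0 = shut, 0.182 = at its stop. It slides along the cabinet's -x
- cab_drawer0_handle (a point): middle of the drawer's bar handle: a round steel bar of 11 mm diameter and 120 mm length along the cabinet's y, 35 mm in front of the drawer's front, 38 mm below the cabinet's top; moves with the drawer
- drawer_floor (a point): point on the drawer's inner floor, midway across its width and 48 mm behind its inner front wall (the floor is 215 x 298 mm, walls 56 mm high above the floor, front panel 66 mm above it), axes as the cabinet's; moves with the drawer
- cab: low drawer cabinet fixed on the bench, 260 (x) x 340 (y) x 100 mm, one drawer; origin under its centre; its front faces its own -x, roughly towards the robot
- lacquer: can of lacquer, 84 mm diameter, 110 mm tall, standing; origin at its underside; leave it alone
- driver: screwdriver lying on the bench; leave it alone
- sleeve: empty sanding sleeve, ring of 90 mm diameter and 60 mm height; origin under its centre; leave it alone
- brush: hand brush lying on the bench; leave it alone
Not all that is in view belongs to the job. What is shaped like the cup0 but green or pink is not meant. Leave any red look-alike of the cup1 alone.

How it is judged:
By the outcome, as a careful person would: the job done as asked, in the order asked, and still so for the second after the job is handed in, with the robot touching nothing.
Of cup0, cup1, cup2 only 2 to 3 are there at a start; the rules pass over those that are not, and their reading is None.
At some moment in a run one of cup0, cup1, cup2 may be knocked a few centimetres aside while the robot is not near it.
Once in a run the grip may slacken for a moment while it holds something.
It also fails if it takes over 210 s, if anything falls off the work surface, if the arm or the gripper's body presses on something with over 40 N, if the wrist force passes 120 N, or if a joint passes its speed limit or range.

## Working session

There is one attempt and no reset: what is moved stays moved. The work goes in short steps, Python scripts to look and compute and a tool call to move; the robot and the scene stay as the last step left them, time stands still between calls to the robot, and variables do not carry over. Pictures are saved under pics/ and viewed, at most 14 in all, crops included, and the job is handed in when it is done.

Besides the shell and the picture viewer there is one more tool, called after "Request:" as a command line: name --argument value ..., lists and objects as JSON in quotes. step_arm: Moves the arm, as the interface text tells. Its arguments: {"type":"object","properties":{"motion":{"type":"array"},"force":{"type":"number"}},"required":["motion"]}

```bash
ls; mkdir -p pics; cat > h.py <<'E'
import numpy as np, cv2
from scipy.spatial.transform import Rotation as R
from plant import r
def snap(n,save=None):
    s=r.snapshot(n)
    if save: cv2.imwrite(f'pics/{save}.png',s['pixels'][:,:,::-1])
    return s
def K(s): return np.array([[s['fx'],0,s['cx']],[0,s['fy'],s['cy']],[0,0,1.]])
def cloud(s):
    v,u=np.mgrid[0:400,0:640]
    p=cv2.undistortPoints(np.stack([u,v],-1).reshape(-1,1,2).astype(np.float64),K(s),np.array(s['D'])).reshape(400,640,2)
    d=s['depth'][...,None]
    c=np.concatenate([p*d,d],-1)
    w=c@R.from_quat(s['orientation']).as_matrix().T+np.array(s['xyz'])
    w[s['depth']==0]=np.nan
    return w
def towd(s,p): return R.from_quat(s['orientation']).apply(p)+np.array(s['xyz'])
def pix(s,w):
    c=R.from_quat(s['orientation']).inv().apply(np.array(w,float)-np.array(s['xyz']))
    return cv2.projectPoints(c.reshape(-1,1,3),np.zeros(3),np.zeros(3),K(s),np.array(s['D']))[0].reshape(-1,2)
E
python3 - <<'E'
from h import *
st=r.get_state(); print({k:np.round(v,3) for k,v in st.items()}, r.tip_reach)
for n in ('scene','top'):
    s=snap(n,n+'0'); print(n,s['xyz'],np.round(R.from_quat(s['orientation']).as_matrix(),2).tolist(),s['fx'])
    for t in ('cup0','heel0','cab','cab_drawer0_handle','lacquer','driver','sleeve','brush'):
        for d in r.search_frame(n,t):
            w=towd(s,d['at']); print(t,round(d['score'],2),np.round(w,3),np.round(pix(s,w)[0]))
E
```

```text
pics
{'clock': np.float64(0.0), 'q': array([ 1.361,  0.69 , -0.195,  1.566,  0.157,  0.902, -0.215]), 'qd': array([ 0.   ,  0.001, -0.001,  0.002, -0.001, -0.001, -0.   ]), 'joint_torque': array([-1.0000e-03, -5.2756e+01, -1.2670e+00, -1.5342e+01, -5.2000e-02,
        7.0000e-03,  0.0000e+00]), 'tool_pos': array([ 0.151, -0.606,  0.26 ]), 'eef_rot': array([ 0.993,  0.122, -0.   , -0.001]), 'contact_force': array([-0.231, -0.161,  0.729]), 'moment': array([ 0.05 , -0.037,  0.03 ]), 'finger_force': np.float64(0.0), 'opening': np.float64(1.002)} 0.022
scene [ 1.25425808 -0.34189021  0.7794217 ] [[0.43, 0.6, -0.67], [0.9, -0.29, 0.31], [-0.01, -0.74, -0.67]] 385.69052443620444
cup0 0.79 [0.47  0.388 0.056] [420. 157.]
cup0 0.79 [0.729 0.03  0.058] [365. 248.]
cup0 0.74 [0.438 0.117 0.058] [341. 174.]
cup0 0.69 [0.469 0.227 0.054] [377. 171.]
cup0 0.69 [0.468 0.009 0.056] [313. 190.]
cup0 0.66 [0.587 0.065 0.06 ] [350. 208.]
cab 0.95 [ 0.787 -0.279  0.099] [250. 304.]
cab 0.59 [0.469 0.226 0.058] [377. 170.]
cab_drawer0_handle 0.78 [ 0.581 -0.265  0.069] [232. 244.]
lacquer 0.96 [0.764 0.
[... 203 characters left out ...]
.]
top [ 0.26537389 -0.02783388  1.33316962] [[0.0, -0.98, 0.2], [-1.0, -0.0, 0.0], [-0.0, -0.2, -0.98]] 440.8722046241659
cup0 0.95 [0.453 0.405 0.049] [178. 225.]
cup0 0.86 [0.735 0.036 0.049] [303. 134.]
cup0 0.74 [0.425 0.121 0.032] [273. 236.]
cup0 0.65 [0.46  0.005 0.022] [313. 224.]
cup0 0.62 [0.581 0.07  0.034] [291. 184.]
cup0 0.58 [0.458 0.238 0.044] [234. 224.]
cup0 0.58 [0.585 0.475 0.019] [162. 184.]
cab 0.63 [ 0.718 -0.255  0.1  ] [400. 134.]
cab_drawer0_handle 0.57 [ 0.605 -0.251  0.077] [399. 173.]
lacquer 0.65 [0.728 0.17  0.11 ] [257. 130.]
driver 0.9 [ 0.463 -0.518  0.028] [485. 223.]
sleeve 0.66 [ 0.326 -0.407  0.05 ] [453. 269.]
brush 0.77 [0.588 0.474 0.018] [163. 183.]
```

```bash
python3 - <<'E'
import cv2
a=cv2.imread('pics/scene0.png'); b=cv2.imread('pics/top0.png')
cv2.imwrite('pics/c1.png',cv2.resize(a[120:340,200:500],None,fx=2.66,fy=2.66,interpolation=3))
cv2.imwrite('pics/c2.png',cv2.resize(b[90:290,140:460],None,fx=2.5,fy=2.5,interpolation=3))
E
```

```text
(no output)
```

View pics/scene0.png

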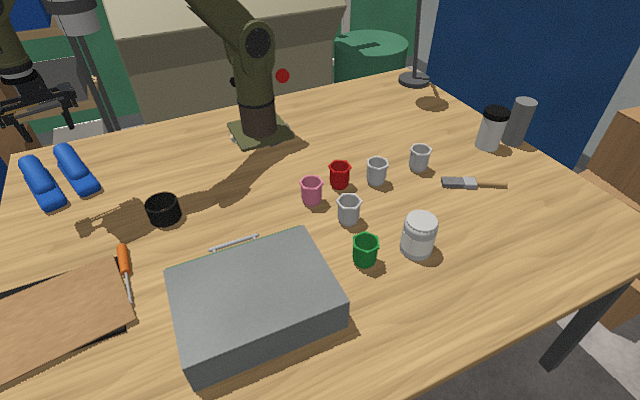

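View pics/c1.png

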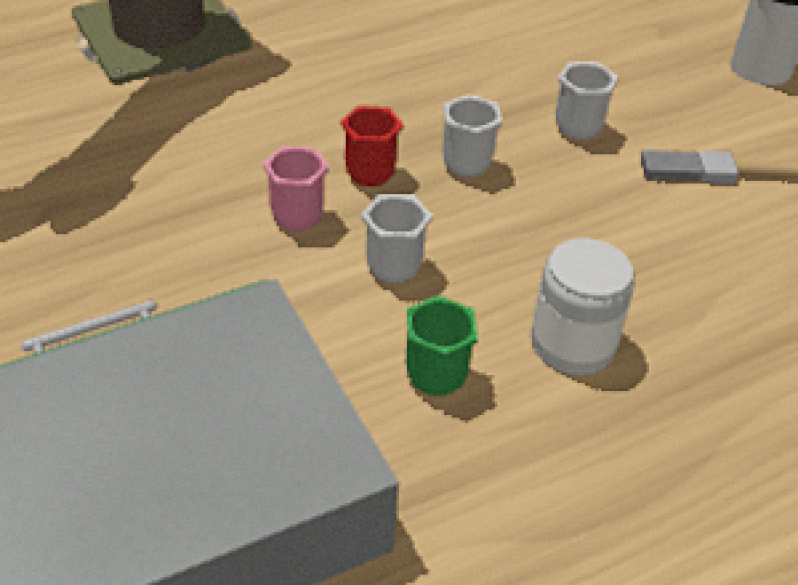

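View pics/c2.png

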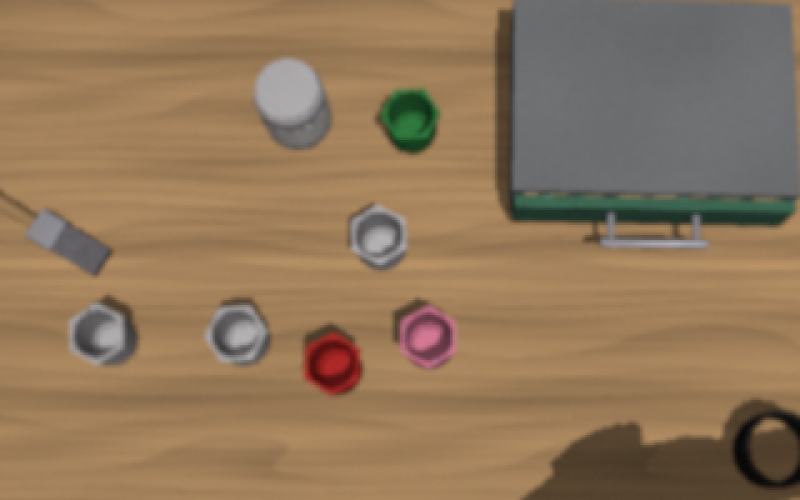

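The top crop shows six upright cups. Three are bare aluminium, at scene px (350,208), (377,171) and (420,157), and these are the ones meant. The red (341,174), pink (313,190) and green (365,248) cups are look-alikes, so I'll leave them alone. The drawer is shut, and its handle is at about (232,243).

```bash
cat >> h.py <<'E'
def circ(P):
    A=np.c_[2*P,np.ones(len(P))]; x=np.linalg.lstsq(A,(P**2).sum(1),rcond=None)[0]
    return x[:2],np.sqrt(x[2]+x[0]**2+x[1]**2)
def cups(names=('scene','top'),guess=None,zlo=.074,zhi=.09,rad=.05):
    out=[]
    for n in names:
        W=cloud(snap(n)).reshape(-1,3); W=W[~np.isnan(W[:,0])]
        for g in guess:
            P=W[(W[:,2]>zlo)&(W[:,2]<zhi)&(np.hypot(*(W[:,:2]-g).T)<rad)]
            if len(P)<6: print(n,g,'few',len(P)); continue
            h=cv2.minEnclosingCircle(P[:,:2].astype(np.float32))
            print(n,g,'enc',np.round(h[0],3),round(h[1],4),'mean',np.round(P.mean(0),3),len(P))
E
python3 - <<'E'
from h import *
cups(guess=[(.58,.07),(.46,.235),(.46,.4),(.735,.036),(.43,.12),(.463,.005)])
for n in ('scene','top'):
    s=snap(n); W=cloud(s).reshape(-1,3)
    P=W[(abs(W[:,2]-.1)<.006)&(W[:,0]>.55)&(W[:,1]<-.05)&(W[:,1]>-.55)&(W[:,0]<1)]
    print(n,cv2.minAreaRect(P[:,:2].astype(np.float32)),len(P))
    Q=W[(abs(W[:,2]-.065)<.01)&(W[:,0]>.5)&(W[:,0]<.68)&(W[:,1]<-.1)&(W[:,1]>-.4)]
    print('h',len(Q),np.round(Q[Q[:,0]<Q[:,0].min()+.03].mean(0),3),np.round(Q.min(0),3))
E
```

```text
scene (0.58, 0.07) enc [0.575 0.067] 0.0374 mean [0.577 0.067 0.079] 170
scene (0.46, 0.235) enc [0.457 0.23 ] 0.037 mean [0.459 0.231 0.079] 124
scene (0.46, 0.4) enc [0.459 0.393] 0.037 mean [0.458 0.394 0.079] 123
scene (0.735, 0.036) enc [0.728 0.032] 0.0368 mean [0.728 0.032 0.079] 211
scene (0.43, 0.12) enc [0.424 0.116] 0.0374 mean [0.426 0.118 0.079] 135
scene (0.463, 0.005) enc [0.457 0.01 ] 0.0372 mean [0.457 0.009 0.079] 140
top (0.58, 0.07) enc [0.572 0.067] 0.0364 mean [0.572 0.068 0.08 ] 128
top (0.46, 0.235) enc [0.455 0.231] 0.0353 mean [0.454 0.232 0.08 ] 142
top (0.46, 0.4) enc [0.452 0.394] 0.0367 mean [0.453 0.393 0.08 ] 146
top (0.735, 0.036) enc [0.721 0.032] 0.0354 mean [0.722 0.032 0.08 ] 136
top (0.43, 0.12) enc [0.42  0.119] 0.0357 mean [0.42  0.118 0.081] 145
top (0.463, 0.005) enc [0.452 0.009] 0.0357 mean [0.452 0.01  0.081] 134
scene ((0.7437048554420471, -0.25996899604797363), (0.34061118960380554, 0.24848981201648712), 88.9643783569336) 15697
h 241 [ 0.573 -0.259  0.065] [ 0.564 -0.322  0.057]
top ((0.7350196242332458, -0.26145657896995544), (0.3416951596736908, 0.2601526975631714), 88.92864990234375) 8624
h 406 [ 0.569 -0.257  0.067] [ 0.559 -0.4    0.055]
```

Request:
step_arm --motion '[{"dp": [0, 0, -30], "twist": [0, 0, 0], "hand": 1}, {"dp": [0, 0, -60], "twist": [0, 0, 0], "hand": 1}]'

```text
clock: 1.35
tool_pos: [0.1508, -0.6063, 0.3212]
eef_rot: [0.993, 0.122, -0.0, -0.0]
contact_force: [0.1, -0.9, -0.9]
opening: 0.999
finger_force: 0.0
```

```bash
cat >> h.py <<'E'
def ori(zdir,ydir):
    "tool rotation: z along zdir, closing axis y near ydir"
    z=np.array(zdir,float); z/=np.linalg.norm(z); y=np.array(ydir,float); y-=z*(y@z); y/=np.linalg.norm(y)
    return R.from_matrix(np.c_[np.cross(y,z),y,z])
def plan(tg,start=None):
    st=r.get_state(); p=np.array(st['tool_pos']); q=R.from_quat(st['eef_rot'])
    if start: p,q=np.array(start[0]),start[1]
    print('t',round(float(st['clock']),2),'p',np.round(p,4),'q',np.round(st['q'],2),'F',np.round(st['contact_force'],1),'op',round(float(st['opening']),3))
    for t in tg:
        p2=np.array(t[0],float); q2=q if len(t)<2 or t[1] is None else t[1]
        d=q.inv().apply(p2-p)*1000; w=(q.inv()*q2).as_rotvec()
        print('dp',np.round(d).astype(int).tolist(),'tw',np.round(w,3).tolist(),'rows>=',int(np.ceil(max(np.linalg.norm(d)/62.5,np.degrees(np.linalg.norm(w))/10.7)+.0)))
        p,q=p2,q2
def down(a): # tool down, closing axis at world angle a (rad)
    return ori([0,0,-1],[np.cos(a),np.sin(a),0])
E
python3 - <<'E'
from h import *
L=[]
for a,rr in ((-50,.62),(-24,.62),(2,.6),(28,.56)):
    a=np.radians(a); L.append(((rr*np.cos(a),rr*np.sin(a),.32),down(a)))
plan(L)
E
```

```text
t 1.35 p [ 0.1508 -0.6063  0.3212] q [ 1.36  0.63 -0.2   1.49  0.14  1.04 -0.2 ] F [ 0.1 -0.9 -0.9] op 0.999
dp [272, -68, 1] tw [-0.001, -0.0, -0.454] rows>= 5
dp [272, -63, 0] tw [0.0, 0.0, -0.454] rows>= 5
dp [263, -81, 0] tw [0.0, 0.0, -0.454] rows>= 5
dp [245, -97, 0] tw [0.0, 0.0, -0.454] rows>= 5
```

Request:
step_arm --motion '[{"dp": [54, -14, 0], "twist": [0, 0, -0.09], "hand": 1}, {"dp": [109, -27, 0], "twist": [0, 0, -0.18], "hand": 1}, {"dp": [163, -41, 0], "twist": [0, 0, -0.27], "hand": 1}, {"dp": [218, -54, 0], "twist": [0, 0, -0.36], "hand": 1}, {"dp": [272, -68, 0], "twist": [0, 0, -0.454], "hand": 1}]'

```text
clock: 1.98
tool_pos: [0.3999, -0.474, 0.3209]
eef_rot: [0.939, 0.343, 0.0, 0.0]
contact_force: [-0.3, -0.5, -0.2]
opening: 0.997
finger_force: 0.0
```

Request:
step_arm --motion '[{"dp": [54, -13, 0], "twist": [0, 0, -0.09], "hand": 1}, {"dp": [109, -25, 0], "twist": [0, 0, -0.18], "hand": 1}, {"dp": [163, -38, 0], "twist": [0, 0, -0.27], "hand": 1}, {"dp": [218, -50, 0], "twist": [0, 0, -0.36], "hand": 1}, {"dp": [272, -63, 0], "twist": [0, 0, -0.454], "hand": 1}]'

```text
clock: 2.6
tool_pos: [0.5674, -0.2505, 0.3209]
eef_rot: [0.838, 0.546, 0.0, 0.0]
contact_force: [0.0, 0.2, -0.2]
opening: 0.997
finger_force: 0.0
```

Request:
step_arm --motion '[{"dp": [53, -16, 0], "twist": [0, 0, -0.09], "hand": 1}, {"dp": [105, -32, 0], "twist": [0, 0, -0.18], "hand": 1}, {"dp": [158, -49, 0], "twist": [0, 0, -0.27], "hand": 1}, {"dp": [210, -65, 0], "twist": [0, 0, -0.36], "hand": 1}, {"dp": [263, -81, 0], "twist": [0, 0, -0.454], "hand": 1}]'

```text
clock: 3.22
tool_pos: [0.5995, 0.0228, 0.3209]
eef_rot: [0.694, 0.72, -0.0, 0.0]
contact_force: [1.6, 0.5, -0.4]
opening: 0.998
finger_force: 0.0
```

Request:
step_arm --motion '[{"dp": [49, -19, 0], "twist": [0, 0, -0.09], "hand": 1}, {"dp": [98, -39, 0], "twist": [0, 0, -0.18], "hand": 1}, {"dp": [147, -58, 0], "twist": [0, 0, -0.27], "hand": 1}, {"dp": [196, -78, 0], "twist": [0, 0, -0.36], "hand": 1}, {"dp": [245, -97, 0], "twist": [0, 0, -0.454], "hand": 1}]'

```text
clock: 3.85
tool_pos: [0.4932, 0.2641, 0.3209]
eef_rot: [0.514, 0.858, 0.0, 0.0]
contact_force: [0.7, -0.2, -0.6]
opening: 0.998
finger_force: 0.0
```

```bash
python3 -c "
from h import *
plan([])"
```

```text
t 3.85 p [0.4932 0.2641 0.3209] q [-0.17  0.6  -0.68  1.67  0.43  1.03 -0.5 ] F [ 0.7 -0.2 -0.6] op 0.998
```

Request:
step_arm --motion '[{"dp": [0, 0, 0], "twist": [0, 0.18, 0], "hand": 1}, {"dp": [0, 0, 0], "twist": [0, 0.36, 0], "hand": 1}, {"dp": [0, 0, 0], "twist": [0, 0.5, 0], "hand": 1}, {"dp": [0, 0, 0], "twist": [0, 0.5, 0], "hand": 1}]'

```text
clock: 4.35
tool_pos: [0.4956, 0.2595, 0.3186]
eef_rot: [0.502, 0.829, 0.126, -0.212]
contact_force: [0.3, 0.8, 0.4]
opening: 1.001
finger_force: 0.0
```

```bash
python3 -c "
from h import *
plan([])"
```

```text
t 4.35 p [0.4956 0.2595 0.3186] q [ 0.21  0.75 -0.94  1.66  0.11  0.94 -0.15] F [0.3 0.8 0.4] op 1.001
```

```bash
cat > fk.py <<'E'
import numpy as np, itertools
from scipy.spatial.transform import Rotation as R
from scipy.optimize import least_squares
D=[([1.361,.690,-.195,1.566,.157,.902,-.215],[.151,-.606,.260],[.993,.122,0,-.001]),
([1.36,.63,-.2,1.49,.14,1.04,-.2],[.1508,-.6063,.3212],[.993,.122,0,0]),
([-.17,.6,-.68,1.67,.43,1.03,-.5],[.4932,.2641,.3209],[.514,.858,0,0]),
([.21,.75,-.94,1.66,.11,.94,-.15],[.4956,.2595,.3186],[.502,.829,.126,-.212])]
def fk(q,s,d,q0=None):
    T=R.identity(); p=np.zeros(3); ps=[]
    ax='zyzyzyz'
    for i in range(7):
        T=T*R.from_euler(ax[i],s[i]*q[i])
        if i%2==0: p=p+T.apply([0,0,d[i//2]])
        ps.append(p)
    return p,T,ps
if __name__=='__main__':
    best=[]
    for s in itertools.product([1,-1],repeat=7):
        for y in range(4):
            B=[fk(q,s,[0]*4)[1] for q,_,_ in D]
            # tool const C from first; base yaw y
            Y=R.from_euler('z',y*np.pi/2)
            C=(Y*B[0]).inv()*R.from_quat(D[0][2])
            e=sum(((Y*b*C).inv()*R.from_quat(o)).magnitude() for b,(_,_,o) in zip(B,D))
            best.append((e,s,y,np.round(C.as_rotvec(),2).tolist()))
    best.sort(key=lambda t:t[0])
    for b in best[:6]:
        Y=R.from_euler('z',b[2]*np.pi/2)
        f=lambda d:np.concatenate([Y.apply(fk(q,b[1],d)[0])-np.array(p) for q,p,_ in D])
        o=least_squares(f,[.3,.4,.4,.2]); print(b,np.round(o.x,4),np.round(np.abs(o.fun).max(),4))
E
python3 fk.py
```

```text
(0.017194813630781344, (-1, 1, -1, 1, -1, 1, -1), 0, [0.0, 0.0, 1.57]) [0.307  0.6774 0.2601 0.4076] 0.0294
(0.0171948136307815, (-1, -1, -1, -1, -1, -1, -1), 2, [0.0, -0.0, -1.57]) [0.307  0.6774 0.2601 0.4076] 0.0294
(0.5483965301149265, (-1, 1, -1, -1, 1, 1, 1), 0, [2.22, 2.22, 0.01]) [ 0.1815  0.589  -0.2928 -0.2033] 0.0975
(0.5483965301149265, (-1, -1, -1, 1, 1, -1, 1), 2, [2.22, -2.22, -0.01]) [ 0.1815  0.589  -0.2928 -0.2033] 0.0975
(0.6010639260001442, (-1, 1, -1, 1, 1, -1, 1), 0, [1.35, 1.35, 1.06]) [0.2156 0.2168 0.2849 0.2554] 0.0405
(0.6010639260001446, (-1, -1, -1, -1, 1, 1, 1), 2, [1.37, -1.37, -1.15]) [0.2156 0.2168 0.2849 0.2554] 0.0405
```

```bash
cat > fk2.py <<'E'
from fk import *
import sys
S=(-1,1,-1,1,-1,1,-1)
def FK(q,P):
    T=R.identity(); p=np.zeros(3); ps=[]
    o=[(0,P[0]),(0,0),(P[1],P[2]),(P[3],0),(0,P[4]),(P[5],P[6]),(0,0)]
    for i in range(7):
        T=T*R.from_euler('zyzyzyz'[i],S[i]*q[i]); p=p+T.apply([o[i][0],0,o[i][1]]); ps.append(p)
    return p,T*R.from_euler('z',np.pi/2),ps
def fit():
    f=lambda d:np.concatenate([np.concatenate([FK(q,d)[0]-np.array(p) for q,p,_ in D])*1000,.5*(d-[.3,.05,.3,.08,.35,.07,.3])*10])
    return least_squares(f,[.3,.05,.3,.08,.35,.07,.3])
if __name__=='__main__':
    o=fit(); print(np.round(o.x,3),np.round(o.fun,1))
E
python3 fk2.py
```

```text
[ 0.304 -0.069  0.622 -0.067  0.41   0.075  0.367] [ 26.1   4.3  -2.7  24.9  13.4   6.6   8.4 -14.2  -0.2   0.6   1.4  -3.7
   0.   -0.6   1.6  -0.7   0.3   0.    0.3]
```

```bash
cat >> h.py <<'E'
import json
_plan=plan
def plan(*a,**k):
    st=r.get_state()
    open('log.jsonl','a').write(json.dumps([list(map(float,st[x])) for x in ('q','tool_pos','eef_rot')])+'\n')
    _plan(*a,**k)
def side(az,p,flip=False): # z pointing at world azimuth az deg, pitched p deg below horizontal; y to the LEFT-hand normal of az (z x up)
    a,p=np.radians(az),np.radians(p)
    y=np.array([-np.sin(a),np.cos(a),0])*(-1 if flip else 1)
    return ori([np.cos(a)*np.cos(p),np.sin(a)*np.cos(p),-np.sin(p)],y)
E
python3 - <<'E'
from h import *
plan([((.48,.33,.3),side(-49,90)),((.42,.42,.28),side(-49,50)),((.378,.484,.25),side(-49,14))])
E
```

```text
t 4.35 p [0.4956 0.2595 0.3186] q [ 0.21  0.75 -0.94  1.66  0.11  0.94 -0.15] F [0.3 0.8 0.4] op 1.001
dp [52, 19, 50] tw [0.055, -0.497, -0.229] rows>= 3
dp [107, 14, 20] tw [0.0, -0.698, 0.0] rows>= 4
dp [77, 10, -26] tw [0.0, -0.628, -0.0] rows>= 4
```

Request:
step_arm --motion '[{"dp": [17, 6, 17], "twist": [0.02, -0.16, -0.08], "hand": 1}, {"dp": [34, 12, 34], "twist": [0.04, -0.33, -0.15], "hand": 1}, {"dp": [52, 19, 50], "twist": [0.055, -0.497, -0.229], "hand": 1}, {"dp": [52, 19, 50], "twist": [0.055, -0.497, -0.229], "hand": 1}]'

```text
clock: 4.85
tool_pos: [0.4713, 0.3429, 0.3043]
eef_rot: [0.403, 0.915, 0.004, 0.001]
contact_force: [-0.1, -0.3, 0.9]
opening: 1.003
finger_force: 0.0
```

Request:
step_arm --motion '[{"dp": [27, 4, 5], "twist": [0, -0.17, 0], "hand": 1}, {"dp": [54, 7, 10], "twist": [0, -0.35, 0], "hand": 1}, {"dp": [80, 11, 15], "twist": [0, -0.52, 0], "hand": 1}, {"dp": [107, 14, 20], "twist": [0, -0.698, 0], "hand": 1}, {"dp": [107, 14, 20], "twist": [0, -0.698, 0], "hand": 1}]'

```text
clock: 5.48
tool_pos: [0.4111, 0.4288, 0.2796]
eef_rot: [0.382, 0.86, -0.138, 0.311]
contact_force: [0.2, 0.6, -0.1]
opening: 1.001
finger_force: 0.0
```

```bash
python3 -c "
from h import *
plan([((.378,.484,.25),side(-49,14))])"
```

```text
t 5.47 p [0.4111 0.4288 0.2796] q [-0.99  0.78 -0.36  1.57  0.83  1.39 -0.97] F [ 0.2  0.6 -0.1] op 1.001
dp [68, 12, -18] tw [0.017, -0.633, 0.01] rows>= 4
```

Request:
step_arm --motion '[{"dp": [19, 3, -7], "twist": [0, -0.16, 0], "hand": 1}, {"dp": [38, 5, -13], "twist": [0, -0.32, 0], "hand": 1}, {"dp": [57, 8, -20], "twist": [0, -0.47, 0], "hand": 1}, {"dp": [77, 10, -26], "twist": [0, -0.628, 0], "hand": 1}, {"dp": [77, 10, -26], "twist": [0, -0.628, 0], "hand": 1}]'

```text
clock: 6.1
tool_pos: [0.3734, 0.4867, 0.2484]
eef_rot: [0.323, 0.719, -0.254, 0.561]
contact_force: [0.8, -0.7, -0.6]
opening: 1.002
finger_force: 0.0
```

```bash
python3 -c "
from h import *
plan([((.378,.484,.25),side(-49,14)),((.378,.484,.08),side(-49,14))])"
```

```text
t 6.1 p [0.3734 0.4867 0.2484] q [-1.32  1.13 -0.14  1.32  0.97  1.85 -1.09] F [ 0.8 -0.7 -0.6] op 1.002
dp [-3, 2, 5] tw [0.008, -0.001, 0.005] rows>= 1
dp [165, 0, 41] tw [0.0, 0.0, 0.0] rows>= 3
```

Request:
step_arm --motion '[{"dp": [50, 1, 16], "twist": [0, 0, 0], "hand": 1}, {"dp": [100, 2, 30], "twist": [0, 0, 0], "hand": 1}, {"dp": [152, 2, 43], "twist": [0, 0, 0], "hand": 1}, {"dp": [152, 2, 43], "twist": [0, 0, 0], "hand": 1}]'

```text
clock: 6.6
tool_pos: [0.3816, 0.4819, 0.0933]
eef_rot: [0.326, 0.718, -0.255, 0.56]
contact_force: [0.3, 0.6, 0.0]
opening: 1.003
finger_force: 0.0
```

```bash
python3 - <<'E'
from h import *
plan([((.378,.484,.048),side(-49,14)),((.456-.003*.65,.3935+.003*.757,.048),side(-49,14))])
s=snap('scene'); a=s['pixels'][:,:,::-1]
cv2.imwrite('pics/v1.png',cv2.resize(a[20:260,300:600],None,fx=2.5,fy=2.5,interpolation=3))
cups(guess=[(.457,.231),(.456,.394),(.574,.067)])
E
```

```text
t 6.6 p [0.3816 0.4819 0.0933] q [-1.31  1.36 -0.14  1.24  0.97  1.75 -1.21] F [0.3 0.6 0. ] op 1.003
dp [45, -1, 7] tw [0.003, -0.0, 0.001] rows>= 1
dp [-28, 0, 113] tw [0.0, 0.0, 0.0] rows>= 2
scene (0.457, 0.231) enc [0.458 0.232] 0.0364 mean [0.459 0.231 0.079] 129
scene (0.456, 0.394) enc [0.46  0.393] 0.0373 mean [0.456 0.394 0.079] 121
scene (0.574, 0.067) enc [0.575 0.067] 0.0371 mean [0.577 0.067 0.079] 172
top (0.457, 0.231) enc [0.455 0.231] 0.0353 mean [0.455 0.232 0.08 ] 144
top (0.456, 0.394) enc [0.453 0.394] 0.0366 mean [0.453 0.394 0.08 ] 151
top (0.574, 0.067) enc [0.572 0.067] 0.0365 mean [0.573 0.069 0.08 ] 130
```

View pics/v1.png

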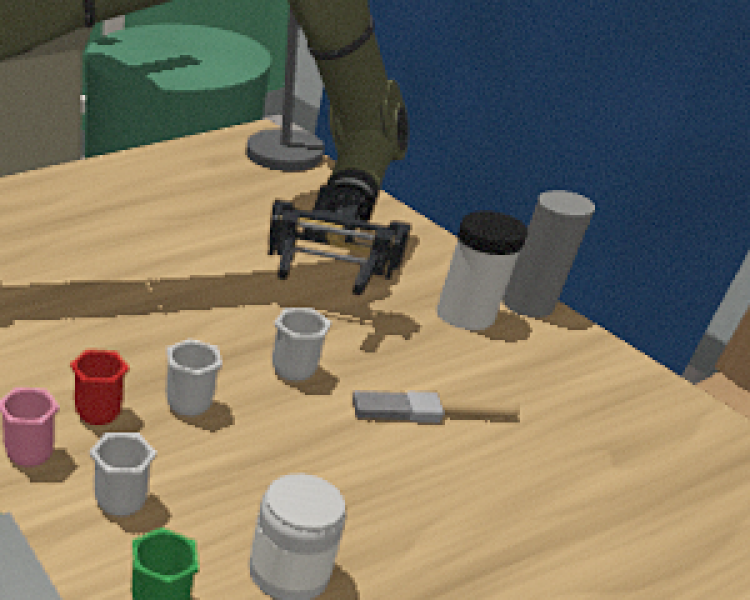

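The picture shows the gripper level at crop (340,240), clear of the lamp base and the black-lidded jar. The far cup is straight ahead at (300,345).

Request:
step_arm --motion '[{"dp": [15, 0, 2], "twist": [0, 0, 0], "hand": 1}, {"dp": [30, 0, 5], "twist": [0, 0, 0], "hand": 1}, {"dp": [45, -1, 7], "twist": [0, 0, 0], "hand": 1}, {"dp": [45, -1, 7], "twist": [0, 0, 0], "hand": 1}]'

```text
clock: 7.25
tool_pos: [0.3763, 0.4862, 0.0472]
eef_rot: [0.324, 0.718, -0.253, 0.561]
contact_force: [-0.5, 0.4, -0.2]
opening: 1.002
finger_force: 0.0
```

```bash
python3 - <<'E'
from h import *
plan([((.456-.003*.65,.3935+.003*.757,.048),side(-49,14))])
E
```

```text
t 7.25 p [0.3763 0.4862 0.0472] q [-1.32  1.44 -0.14  1.18  0.98  1.74 -1.22] F [-0.5  0.4 -0.2] op 1.002
dp [-30, -2, 116] tw [0.007, 0.0, 0.001] rows>= 2
```

Request:
step_arm --motion '[{"dp": [-8, 0, 30], "twist": [0, 0, 0], "hand": 1}, {"dp": [-16, -1, 62], "twist": [0, 0, 0], "hand": 1}, {"dp": [-23, -1, 90], "twist": [0, 0, 0], "hand": 1}, {"dp": [-30, -2, 116], "twist": [0.007, 0, 0], "hand": 1}, {"dp": [-30, -2, 116], "twist": [0.007, 0, 0], "hand": 1}]'

```text
clock: 7.88
tool_pos: [0.4564, 0.3938, 0.051]
eef_rot: [0.328, 0.716, -0.256, 0.561]
contact_force: [0.0, 1.2, -0.5]
opening: 1.001
finger_force: 0.0
```

Request:
step_arm --motion '[{"dp": [0, 0, 0], "twist": [0, 0, 0], "hand": 0.2}, {"dp": [0, 0, 0], "twist": [0, 0, 0], "hand": 0.2}, {"dp": [0, 0, 0], "twist": [0, 0, 0], "hand": 0.2}, {"dp": [0, 0, 0], "twist": [0, 0, 0], "hand": 0.2}, {"dp": [0, 0, 0], "twist": [0, 0, 0], "hand": 0.2}]' --force 20

```text
clock: 8.5
tool_pos: [0.4545, 0.3958, 0.0498]
eef_rot: [0.327, 0.717, -0.255, 0.56]
contact_force: [0.2, -1.1, -0.7]
opening: 0.691
finger_force: 19.8
```

```bash
python3 - <<'E'
from h import *
plan([((.452,.398,.16),side(-49,14))])
E
```

```text
t 8.5 p [0.4545 0.3958 0.0498] q [-1.19  1.39 -0.1   1.41  1.07  1.58 -1.31] F [ 0.2 -1.1 -0.7] op 0.691
dp [-106, 0, -30] tw [0.0, -0.001, -0.001] rows>= 2
```

Request:
step_arm --motion '[{"dp": [-27, 0, -8], "twist": [0, 0, 0], "hand": 0.2}, {"dp": [-60, 0, -16], "twist": [0, 0, 0], "hand": 0.2}, {"dp": [-90, 0, -24], "twist": [0, 0, 0], "hand": 0.2}, {"dp": [-116, 0, -30], "twist": [0, 0, 0], "hand": 0.2}]' --force 25

```text
clock: 9.0
tool_pos: [0.4539, 0.3963, 0.1709]
eef_rot: [0.328, 0.717, -0.254, 0.56]
contact_force: [0.2, 0.2, -1.5]
opening: 0.686
finger_force: 24.8
```

Request:
step_arm --motion '[{"dp": [0, 0, 0], "twist": [0, 0, -0.17], "hand": 0.2}, {"dp": [0, 0, 0], "twist": [0, 0, -0.34], "hand": 0.2}, {"dp": [0, 0, 0], "twist": [0, 0, -0.51], "hand": 0.2}, {"dp": [0, 0, 0], "twist": [0, 0, -0.68], "hand": 0.2}, {"dp": [0, 0, 0], "twist": [0, 0, -0.85], "hand": 0.2}]'

```text
clock: 9.62
tool_pos: [0.4539, 0.3961, 0.1696]
eef_rot: [0.0, 0.788, -0.464, 0.404]
contact_force: [-0.2, -0.2, -1.0]
opening: 0.688
finger_force: 24.8
```

Request:
step_arm --motion '[{"dp": [0, 0, 0], "twist": [0, 0, -0.17], "hand": 0.2}, {"dp": [0, 0, 0], "twist": [0, 0, -0.34], "hand": 0.2}, {"dp": [0, 0, 0], "twist": [0, 0, -0.51], "hand": 0.2}, {"dp": [0, 0, 0], "twist": [0, 0, -0.68], "hand": 0.2}, {"dp": [0, 0, 0], "twist": [0, 0, -0.85], "hand": 0.2}]'

```text
clock: 10.25
tool_pos: [0.454, 0.3961, 0.1697]
eef_rot: [-0.325, 0.718, -0.589, 0.177]
contact_force: [-0.9, -0.3, -0.9]
opening: 0.688
finger_force: 24.8
```

Request:
step_arm --motion '[{"dp": [0, 0, 0], "twist": [0, 0, -0.17], "hand": 0.2}, {"dp": [0, 0, 0], "twist": [0, 0, -0.34], "hand": 0.2}, {"dp": [0, 0, 0], "twist": [0, 0, -0.51], "hand": 0.2}, {"dp": [0, 0, 0], "twist": [0, 0, -0.68], "hand": 0.2}, {"dp": [0, 0, 0], "twist": [0, 0, -0.85], "hand": 0.2}]'

```text
clock: 10.88
tool_pos: [0.454, 0.396, 0.1697]
eef_rot: [0.592, -0.521, 0.61, 0.082]
contact_force: [1.0, 0.6, -1.1]
opening: 0.682
finger_force: 24.8
```

Request:
step_arm --motion '[{"dp": [0, 0, 0], "twist": [0, 0, -0.17], "hand": 0.2}, {"dp": [0, 0, 0], "twist": [0, 0, -0.34], "hand": 0.2}, {"dp": [0, 0, 0], "twist": [0, 0, -0.51], "hand": 0.2}, {"dp": [0, 0, 0], "twist": [0, 0, -0.592], "hand": 0.2}, {"dp": [0, 0, 0], "twist": [0, 0, -0.592], "hand": 0.2}]'

```text
clock: 11.5
tool_pos: [0.4541, 0.396, 0.1696]
eef_rot: [0.717, -0.328, 0.56, 0.255]
contact_force: [0.8, 0.1, 0.2]
opening: 0.688
finger_force: 24.8
```

```bash
python3 - <<'E'
from h import *
plan([((.456,.394,.16),side(-49,10,True)),((.456,.394,.06),side(-49,10,True))])
s=snap('scene'); a=s['pixels'][:,:,::-1]
cv2.imwrite('pics/v2.png',cv2.resize(a[20:220,320:560],None,fx=2.5,fy=2.5,interpolation=3))
E
```

```text
t 11.5 p [0.4541 0.396  0.1696] q [-0.99  1.24 -0.5   1.5   1.24  1.92  1.8 ] F [0.8 0.1 0.2] op 0.688
dp [-9, 0, 5] tw [0.0, 0.07, -0.002] rows>= 1
dp [-98, 0, 17] tw [0.0, 0.0, 0.0] rows>= 2
```

View pics/v2.png

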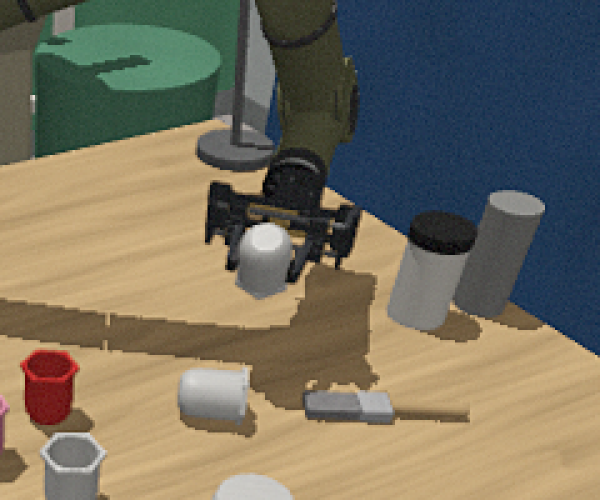

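Request:
step_arm --motion '[{"dp": [-30, 0, 6], "twist": [0, 0.04, 0], "hand": 0.2}, {"dp": [-60, 0, 12], "twist": [0, 0.07, 0], "hand": 0.2}, {"dp": [-90, 0, 18], "twist": [0, 0.07, 0], "hand": 0.2}, {"dp": [-115, 0, 24], "twist": [0, 0.07, 0], "hand": 0.2}, {"dp": [-115, 0, 24], "twist": [0, 0.07, 0], "hand": 0.2}]'

```text
clock: 12.18
tool_pos: [0.4505, 0.399, 0.0508]
eef_rot: [0.697, -0.317, 0.585, 0.267]
contact_force: [-0.9, 0.4, -0.4]
opening: 0.689
finger_force: 24.8
```

```bash
python3 - <<'E'
from h import *
plan([((.454,.396,.037),side(-49,10,True))])
E
```

```text
t 12.18 p [0.4505 0.399  0.0508] q [-1.03  1.46 -0.44  1.36  1.29  1.92  1.74] F [-0.9  0.4 -0.4] op 0.689
dp [-13, -1, 7] tw [0.0, -0.001, 0.001] rows>= 1
```

Request:
step_arm --motion '[{"dp": [-4, 0, 1], "twist": [0, 0, 0], "hand": 0.2}, {"dp": [-7, 0, 1], "twist": [0, 0, 0], "hand": 0.2}, {"dp": [-10, 0, 2], "twist": [0, 0, 0], "hand": 0.2}, {"dp": [-14, 0, 2], "twist": [0, 0, 0], "hand": 0.2}, {"dp": [-14, 0, 2], "twist": [0, 0, 0], "hand": 0.2}]' --force 6

```text
clock: 12.8
tool_pos: [0.4513, 0.401, 0.0404]
eef_rot: [0.696, -0.318, 0.587, 0.265]
contact_force: [-0.5, 2.4, 5.5]
opening: 0.689
finger_force: 5.9
```

```bash
python3 - <<'E'
from h import *
plan([])
s=snap('scene'); a=s['pixels'][:,:,::-1]
cv2.imwrite('pics/v3.png',cv2.resize(a[80:220,360:520],None,fx=3,fy=3,interpolation=3))
W=cloud(s); 
for n in ('scene','top'):
    s=snap(n); W=cloud(s).reshape(-1,3)
    P=W[(W[:,2]>.03)&(abs(W[:,0]-.53)<.09)&(abs(W[:,1]-.27)<.09)]
    print(n,cv2.minAreaRect(P[:,:2].astype(np.float32)),len(P),P[:,2].max())
    T=P[P[:,2]>.056]; print('ridge',np.round(T.mean(0),3),len(T),np.round(np.linalg.svd(T[:,:2]-T[:,:2].mean(0),full_matrices=False)[2][0],2))
    H=P[P[:,2]>.066]; print('collar',np.round(H.mean(0),3),len(H))
E
```

```text
t 12.8 p [0.4513 0.401  0.0404] q [-1.04  1.48 -0.44  1.34  1.3   1.92  1.74] F [-0.5  2.4  5.5] op 0.689
scene ((0.48814019560813904, 0.3092072606086731), (0.07730811834335327, 0.1325966715812683), 60.28155517578125) 437 0.06926651089834723
ridge [0.521 0.3   0.061] 169 [0.64 0.77]
collar [0.524 0.324 0.067] 12
top ((0.4864402413368225, 0.3104701340198517), (0.08152920752763748, 0.12305081635713577), 55.25815963745117) 588 0.0803848660074089
ridge [0.512 0.302 0.062] 325 [0.56 0.83]
collar [0.519 0.319 0.068] 41
```

View pics/v3.png

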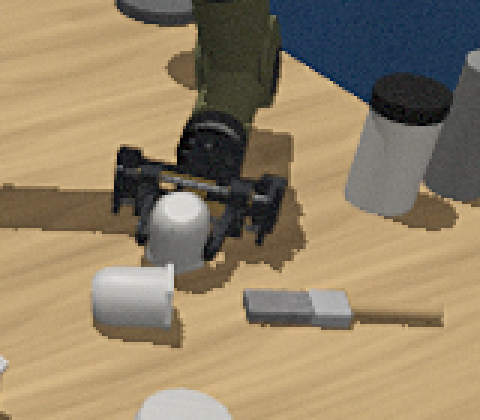

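Request:
step_arm --motion '[{"dp": [-2, 0, 0], "twist": [0, 0, 0], "hand": 0.2}, {"dp": [-4, 0, 1], "twist": [0, 0, 0], "hand": 0.2}, {"dp": [-5, 0, 1], "twist": [0, 0, 0], "hand": 0.2}, {"dp": [-5, 0, 1], "twist": [0, 0, 0], "hand": 0.2}]' --force 3

```text
clock: 13.45
tool_pos: [0.4507, 0.3999, 0.0326]
eef_rot: [0.697, -0.318, 0.585, 0.266]
contact_force: [-1.2, 0.3, 0.8]
opening: 0.683
finger_force: 3.0
```

Request:
step_arm --motion '[{"dp": [0, 0, 0], "twist": [0, 0, 0], "hand": 0.5}, {"dp": [0, 0, 0], "twist": [0, 0, 0], "hand": 0.8}, {"dp": [0, 0, 0], "twist": [0, 0, 0], "hand": 1}, {"dp": [0, 0, 0], "twist": [0, 0, 0], "hand": 1}, {"dp": [0, 0, 0], "twist": [0, 0, 0], "hand": 1}]'

```text
clock: 14.08
tool_pos: [0.4508, 0.4001, 0.0332]
eef_rot: [0.697, -0.318, 0.585, 0.266]
contact_force: [0.5, 0.2, -0.7]
opening: 1.0
finger_force: 0.0
```

```bash
python3 - <<'E'
from h import *
z=np.array([.656*.985,-.755*.985,-.174])
p=np.array([.4515,.401,.037])
plan([(p-.12*z,side(-49,10,True)),((p-.12*z)+[0,0,.15],side(-49,10,True))])
s=snap('scene'); a=s['pixels'][:,:,::-1]
cv2.imwrite('pics/v4.png',cv2.resize(a[80:220,360:520],None,fx=3,fy=3,interpolation=3))
E
```

```text
t 14.07 p [0.4508 0.4001 0.0332] q [-1.04  1.49 -0.44  1.33  1.3   1.91  1.74] F [ 0.5  0.2 -0.7] op 1.0
dp [4, -1, -121] tw [0.0, 0.001, -0.001] rows>= 2
dp [148, 0, -26] tw [0.0, 0.0, 0.0] rows>= 3
```

View pics/v4.png

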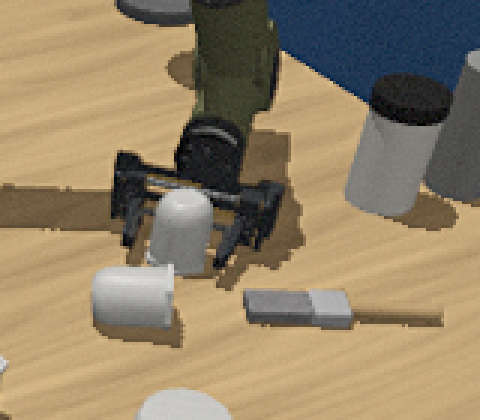

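Request:
step_arm --motion '[{"dp": [1, 0, -30], "twist": [0, 0, 0], "hand": 1}, {"dp": [2, 0, -60], "twist": [0, 0, 0], "hand": 1}, {"dp": [3, 0, -90], "twist": [0, 0, 0], "hand": 1}, {"dp": [4, 0, -120], "twist": [0, 0, 0], "hand": 1}, {"dp": [4, 0, -120], "twist": [0, 0, 0], "hand": 1}]'

```text
clock: 14.75
tool_pos: [0.3717, 0.4906, 0.0581]
eef_rot: [0.698, -0.318, 0.584, 0.265]
contact_force: [-0.4, 0.8, 0.5]
opening: 0.999
finger_force: 0.0
```

Request:
step_arm --motion '[{"dp": [50, 0, -9], "twist": [0, 0, 0], "hand": 1}, {"dp": [100, 0, -18], "twist": [0, 0, 0], "hand": 1}, {"dp": [150, 0, -26], "twist": [0, 0, 0], "hand": 1}, {"dp": [200, 0, -35], "twist": [0, 0, 0], "hand": 1}]'

```text
clock: 15.25
tool_pos: [0.3751, 0.4869, 0.2626]
eef_rot: [0.696, -0.318, 0.585, 0.267]
contact_force: [-0.6, 1.7, 0.3]
opening: 1.004
finger_force: 0.0
```

```bash
python3 - <<'E'
from h import *
plan([((.40,.43,.29),side(-49,45,True)),((.44,.38,.29),side(-49,90,True)),])
cups(guess=[(.451,.4),(.574,.067)])
for n in ('scene','top'):
    s=snap(n,n+'B'); W=cloud(s).reshape(-1,3)
    P=W[(W[:,2]>.02)&(W[:,2]<.075)&(abs(W[:,0]-.52)<.07)&(abs(W[:,1]-.30)<.062)]
    print(n,cv2.minAreaRect(P[:,:2].astype(np.float32)),len(P),P[:,2].max())
    T=P[P[:,2]>.055]; print('ridge',np.round(T.mean(0),3),len(T),np.round(np.linalg.svd(T[:,:2]-T[:,:2].mean(0),full_matrices=False)[2][0],2))
    for d in r.search_frame(n,'cup0'): print(round(d['score'],2),np.round(towd(s,d['at']),3))
E
```

```text
t 15.25 p [0.3751 0.4869 0.2626] q [-1.22  1.16 -0.38  1.29  1.11  2.06  1.99] F [-0.6  1.7  0.3] op 1.004
dp [37, 18, 54] tw [0.001, -0.612, -0.002] rows>= 4
dp [45, 3, 45] tw [0.0, -0.785, 0.0] rows>= 5
scene (0.451, 0.4) enc [0.448 0.408] 0.0249 mean [0.45  0.405 0.079] 108
scene (0.574, 0.067) enc [0.576 0.067] 0.0364 mean [0.577 0.067 0.079] 177
top (0.451, 0.4) enc [0.44  0.409] 0.0269 mean [0.44  0.408 0.079] 232
top (0.574, 0.067) enc [0.572 0.067] 0.0359 mean [0.573 0.069 0.08 ] 127
scene ((0.5206838846206665, 0.2917674779891968), (0.08212484419345856, 0.04858997091650963), 50.86560821533203) 484 0.07116755200214031
ridge [0.522 0.298 0.061] 187 [-0.66 -0.75]
0.96 [0.468 0.008 0.054]
0.84 [0.44  0.115 0.061]
0.74 [0.732 0.032 0.055]
0.72 [0.528 0.286 0.047]
0.71 [0.463 0.397 0.049]
top ((0.5093998908996582, 0.294475793838501), (0.08218961954116821, 0.07056635618209839), 57.40229034423828) 593 0.07447855273887027
ridge [0.512 0.3   0.061] 340 [0.54 0.84]
0.95 [0.582 0.069 0.037]
0.8 [0.736 0.035 0.046]
0.74 [0.425 0.118 0.031]
0.73 [0.459 0.005 0.023]
0.71 [0.434 0.396 0.072]
```

Request:
step_arm --motion '[{"dp": [9, 4, 14], "twist": [0, -0.15, 0], "hand": 1}, {"dp": [18, 9, 27], "twist": [0, -0.31, 0], "hand": 1}, {"dp": [27, 14, 40], "twist": [0, -0.46, 0], "hand": 1}, {"dp": [37, 18, 54], "twist": [0, -0.612, 0], "hand": 1}]'

```text
clock: 16.05
tool_pos: [0.3992, 0.4308, 0.2866]
eef_rot: [0.842, -0.383, 0.346, 0.158]
contact_force: [0.8, -0.9, -0.2]
opening: 1.002
finger_force: 0.0
```

Request:
step_arm --motion '[{"dp": [9, 0, 9], "twist": [0, -0.16, 0], "hand": 1}, {"dp": [18, 1, 18], "twist": [0, -0.31, 0], "hand": 1}, {"dp": [27, 2, 27], "twist": [0, -0.47, 0], "hand": 1}, {"dp": [36, 2, 36], "twist": [0, -0.63, 0], "hand": 1}, {"dp": [45, 3, 45], "twist": [0, -0.785, 0], "hand": 1}]'

```text
clock: 16.68
tool_pos: [0.4391, 0.3805, 0.2869]
eef_rot: [0.91, -0.415, -0.003, -0.001]
contact_force: [-1.1, -0.3, -0.8]
opening: 1.0
finger_force: 0.0
```

```bash
python3 - <<'E'
from h import *
D=down(np.radians(144))
plan([((.48,.34,.2),down(np.radians(180))),((.519,.301,.15),D),((.519,.301,.04),D)])
E
```

```text
t 16.68 p [0.4391 0.3805 0.2869] q [-0.26  0.76 -0.98  1.65  0.68  1.11  2.43] F [-1.1 -0.3 -0.8] op 1.0
dp [58, -4, 86] tw [0.003, 0.006, 0.715] rows>= 4
dp [39, -39, 50] tw [0.0, 0.0, 0.628] rows>= 4
dp [0, 0, 110] tw [0.0, 0.0, 0.0] rows>= 2
```

Request:
step_arm --motion '[{"dp": [15, -1, 22], "twist": [0, 0, 0.18], "hand": 1}, {"dp": [30, -2, 43], "twist": [0, 0, 0.36], "hand": 1}, {"dp": [44, -3, 65], "twist": [0, 0, 0.54], "hand": 1}, {"dp": [58, -4, 86], "twist": [0.003, 0.006, 0.715], "hand": 1}]'

```text
clock: 17.18
tool_pos: [0.4798, 0.3387, 0.1992]
eef_rot: [-0.705, 0.709, -0.002, -0.001]
contact_force: [0.7, 0.4, -0.3]
opening: 1.002
finger_force: 0.0
```

Request:
step_arm --motion '[{"dp": [10, -10, 12], "twist": [0, 0, 0.16], "hand": 1}, {"dp": [20, -20, 25], "twist": [0, 0, 0.32], "hand": 1}, {"dp": [30, -30, 38], "twist": [0, 0, 0.48], "hand": 1}, {"dp": [39, -39, 50], "twist": [0, 0, 0.628], "hand": 1}, {"dp": [39, -39, 50], "twist": [0, 0, 0.628], "hand": 1}]'

```text
clock: 17.8
tool_pos: [0.5187, 0.2991, 0.1497]
eef_rot: [-0.454, 0.891, -0.003, -0.001]
contact_force: [0.2, -0.0, -0.2]
opening: 1.0
finger_force: 0.0
```

```bash
python3 - <<'E'
from h import *
D=down(np.radians(144))
plan([((.519,.301,.04),D)])
E
```

```text
t 17.8 p [0.5187 0.2991 0.1497] q [-0.31  0.85 -0.52  1.73  0.6   0.73  1.37] F [ 0.2 -0.  -0.2] op 1.0
dp [-2, 1, 110] tw [-0.005, -0.004, -0.0] rows>= 2
```

Request:
step_arm --motion '[{"dp": [-1, 0, 35], "twist": [0, 0, 0], "hand": 1}, {"dp": [-2, 1, 70], "twist": [0, 0, 0], "hand": 1}, {"dp": [-2, 1, 95], "twist": [0, 0, 0], "hand": 1}, {"dp": [-2, 1, 110], "twist": [0, 0, 0], "hand": 1}, {"dp": [-2, 1, 110], "twist": [0, 0, 0], "hand": 1}]'

```text
clock: 18.42
tool_pos: [0.5191, 0.3033, 0.0413]
eef_rot: [-0.455, 0.89, -0.002, 0.001]
contact_force: [0.8, 0.7, 0.2]
opening: 1.0
finger_force: 0.0
```

Request:
step_arm --motion '[{"dp": [0, 0, 0], "twist": [0, 0, 0], "hand": 0.2}, {"dp": [0, 0, 0], "twist": [0, 0, 0], "hand": 0.2}, {"dp": [0, 0, 0], "twist": [0, 0, 0], "hand": 0.2}, {"dp": [0, 0, 0], "twist": [0, 0, 0], "hand": 0.2}, {"dp": [0, 0, 0], "twist": [0, 0, 0], "hand": 0.2}]' --force 25

```text
clock: 19.05
tool_pos: [0.5204, 0.3039, 0.0429]
eef_rot: [-0.454, 0.891, -0.002, 0.002]
contact_force: [-0.3, 0.2, 6.0]
opening: 0.708
finger_force: 25.0
```

Request:
step_arm --motion '[{"dp": [0, 0, -40], "twist": [0, 0, 0], "hand": 0.2}, {"dp": [0, 0, -80], "twist": [0, 0, 0], "hand": 0.2}, {"dp": [0, 0, -120], "twist": [0, 0, 0], "hand": 0.2}, {"dp": [0, 0, -170], "twist": [0, 0, 0], "hand": 0.2}]'

```text
clock: 19.55
tool_pos: [0.5185, 0.3024, 0.2123]
eef_rot: [-0.454, 0.891, -0.003, -0.0]
contact_force: [0.8, 0.2, -1.1]
opening: 0.707
finger_force: 25.0
```

```bash
python3 - <<'E'
from h import *
plan([((.47,.29,.21),down(np.radians(180))),((.44,.28,.22),side(-49,90,True)),((.44,.28,.22),side(-49,50,True)),((.44,.28,.2),side(-49,10,True))])
E
```

```text
t 19.55 p [0.5185 0.3024 0.2123] q [-0.29  0.77 -0.58  1.68  0.53  0.86  1.42] F [ 0.8  0.2 -1.1] op 0.707
dp [39, 32, 2] tw [-0.004, -0.004, -0.628] rows>= 4
dp [10, 30, -10] tw [0.0, 0.0, -0.716] rows>= 4
dp [0, 0, 0] tw [0.0, 0.698, 0.0] rows>= 4
dp [-13, 0, 15] tw [-0.0, 0.698, 0.0] rows>= 4
```

Request:
step_arm --motion '[{"dp": [10, 8, 0], "twist": [0, 0, -0.16], "hand": 0.2}, {"dp": [20, 16, 0], "twist": [0, 0, -0.32], "hand": 0.2}, {"dp": [30, 24, 0], "twist": [0, 0, -0.47], "hand": 0.2}, {"dp": [39, 32, 0], "twist": [0, 0, -0.628], "hand": 0.2}]'

```text
clock: 20.05
tool_pos: [0.4698, 0.2898, 0.2114]
eef_rot: [0.709, -0.705, 0.003, 0.0]
contact_force: [0.5, 0.3, -1.6]
opening: 0.705
finger_force: 25.0
```

Request:
step_arm --motion '[{"dp": [3, 8, -3], "twist": [0, 0, -0.18], "hand": 0.2}, {"dp": [5, 15, -5], "twist": [0, 0, -0.36], "hand": 0.2}, {"dp": [8, 23, -8], "twist": [0, 0, -0.54], "hand": 0.2}, {"dp": [10, 30, -10], "twist": [0, 0, -0.716], "hand": 0.2}]'

```text
clock: 20.55
tool_pos: [0.4399, 0.2799, 0.2214]
eef_rot: [0.911, -0.412, 0.003, 0.001]
contact_force: [0.3, -0.1, -1.5]
opening: 0.707
finger_force: 25.0
```

Request:
step_arm --motion '[{"dp": [0, 0, 0], "twist": [0, 0.17, 0], "hand": 0.2}, {"dp": [0, 0, 0], "twist": [0, 0.35, 0], "hand": 0.2}, {"dp": [0, 0, 0], "twist": [0, 0.52, 0], "hand": 0.2}, {"dp": [0, 0, 0], "twist": [0, 0.698, 0], "hand": 0.2}]'

```text
clock: 21.05
tool_pos: [0.4405, 0.281, 0.2224]
eef_rot: [0.853, -0.389, 0.317, 0.142]
contact_force: [-0.4, -0.2, -2.2]
opening: 0.704
finger_force: 25.0
```

Request:
step_arm --motion '[{"dp": [-3, 0, 4], "twist": [0, 0.17, 0], "hand": 0.2}, {"dp": [-6, 0, 8], "twist": [0, 0.35, 0], "hand": 0.2}, {"dp": [-9, 0, 12], "twist": [0, 0.52, 0], "hand": 0.2}, {"dp": [-13, 0, 15], "twist": [0, 0.698, 0], "hand": 0.2}, {"dp": [-13, 0, 15], "twist": [0, 0.698, 0], "hand": 0.2}]'

```text
clock: 21.68
tool_pos: [0.4389, 0.2817, 0.1984]
eef_rot: [0.697, -0.315, 0.586, 0.268]
contact_force: [-0.9, 0.5, -1.4]
opening: 0.704
finger_force: 25.0
```

```bash
python3 - <<'E'
from h import *
S=side(-49,10,True)
plan([((.395,.245,.17),S),((.395,.245,.06),S)])
s=snap('scene'); a=s['pixels'][:,:,::-1]
cv2.imwrite('pics/v5.png',cv2.resize(a[40:240,280:520],None,fx=2.5,fy=2.5,interpolation=3))
E
```

```text
t 21.68 p [0.4389 0.2817 0.1984] q [-1.03  1.14 -0.31  1.86  1.15  1.72  1.61] F [-0.9  0.5 -1.4] op 0.704
dp [-29, 57, 4] tw [-0.003, -0.005, 0.005] rows>= 2
dp [-108, 0, 19] tw [0.0, 0.0, 0.0] rows>= 2
```

View pics/v5.png

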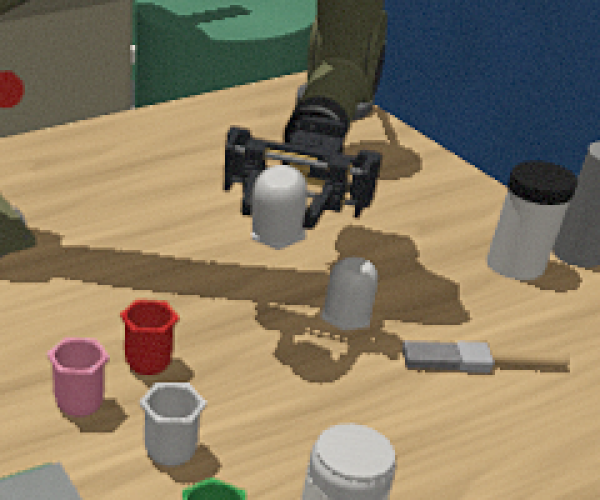

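The held cup hangs mouth-down at crop (280,205), and the first one stands mouth-down at (352,290). Next I lower the held one at (.395,.245).

Request:
step_arm --motion '[{"dp": [-10, 20, 1], "twist": [0, 0, 0], "hand": 0.2}, {"dp": [-20, 40, 3], "twist": [0, 0, 0], "hand": 0.2}, {"dp": [-29, 57, 4], "twist": [0, 0, 0], "hand": 0.2}, {"dp": [-29, 57, 4], "twist": [0, 0, 0], "hand": 0.2}]'

```text
clock: 22.22
tool_pos: [0.3971, 0.2441, 0.1739]
eef_rot: [0.696, -0.318, 0.586, 0.266]
contact_force: [-0.3, 0.3, -1.2]
opening: 0.704
finger_force: 25.0
```

Request:
step_arm --motion '[{"dp": [-40, 0, 7], "twist": [0, 0, 0], "hand": 0.2}, {"dp": [-80, 0, 14], "twist": [0, 0, 0], "hand": 0.2}, {"dp": [-105, 0, 18], "twist": [0, 0, 0], "hand": 0.2}, {"dp": [-122, 0, 21], "twist": [0, 0, 0], "hand": 0.2}, {"dp": [-122, 0, 21], "twist": [0, 0, 0], "hand": 0.2}]'

```text
clock: 22.85
tool_pos: [0.3974, 0.2446, 0.049]
eef_rot: [0.695, -0.318, 0.587, 0.266]
contact_force: [-0.6, -0.5, -1.7]
opening: 0.704
finger_force: 25.0
```

Request:
step_arm --motion '[{"dp": [-3, 0, 0], "twist": [0, 0, 0], "hand": 0.2}, {"dp": [-6, 0, 1], "twist": [0, 0, 0], "hand": 0.2}, {"dp": [-9, 0, 1], "twist": [0, 0, 0], "hand": 0.2}, {"dp": [-12, 0, 2], "twist": [0, 0, 0], "hand": 0.2}, {"dp": [-12, 0, 2], "twist": [0, 0, 0], "hand": 0.2}]' --force 4

```text
clock: 23.48
tool_pos: [0.397, 0.2445, 0.0368]
eef_rot: [0.695, -0.317, 0.587, 0.266]
contact_force: [0.4, -0.4, -0.5]
opening: 0.716
finger_force: 4.0
```

```bash
python3 - <<'E'
from h import *
plan([((.395,.245,.035),side(-49,10,True))])
E
```

```text
t 23.48 p [0.397  0.2445 0.0368] q [-1.07  1.44 -0.29  1.85  1.17  1.62  1.33] F [ 0.4 -0.4 -0.5] op 0.716
dp [-2, 1, -1] tw [-0.001, -0.006, -0.002] rows>= 1
```

Request:
step_arm --motion '[{"dp": [-2, 0, 0], "twist": [0, 0, 0], "hand": 0.2}, {"dp": [-4, 0, 0], "twist": [0, 0, 0], "hand": 0.2}, {"dp": [-5, 0, 0], "twist": [0, 0, 0], "hand": 0.2}, {"dp": [-5, 0, 0], "twist": [0, 0, 0], "hand": 0.2}]'

```text
clock: 23.98
tool_pos: [0.3963, 0.2452, 0.0316]
eef_rot: [0.696, -0.317, 0.587, 0.266]
contact_force: [0.0, -0.5, 0.7]
opening: 0.714
finger_force: 4.0
```

```bash
python3 - <<'E'
from h import *
plan([])
s=snap('scene'); a=s['pixels'][:,:,::-1]
cv2.imwrite('pics/v6.png',cv2.resize(a[80:200,320:460],None,fx=4,fy=4,interpolation=3))
E
```

```text
t 23.98 p [0.3963 0.2452 0.0316] q [-1.07  1.44 -0.29  1.84  1.17  1.62  1.33] F [ 0.  -0.5  0.7] op 0.714
```

View pics/v6.png

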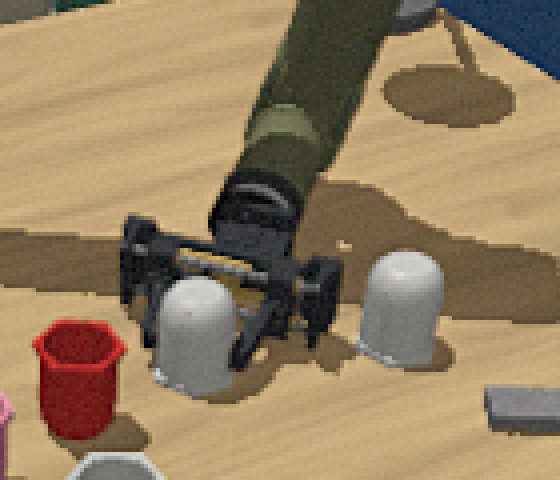

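Both cups are mouth-down, the held one at crop (197,335) touching the bench. I'll release it and back out.

Request:
step_arm --motion '[{"dp": [0, 0, 0], "twist": [0, 0, 0], "hand": 0.5}, {"dp": [0, 0, 0], "twist": [0, 0, 0], "hand": 0.8}, {"dp": [0, 0, 0], "twist": [0, 0, 0], "hand": 1}, {"dp": [0, 0, 0], "twist": [0, 0, 0], "hand": 1}, {"dp": [0, 0, 0], "twist": [0, 0, 0], "hand": 1}]'

```text
clock: 24.65
tool_pos: [0.3963, 0.2452, 0.0318]
eef_rot: [0.695, -0.317, 0.587, 0.266]
contact_force: [0.1, -0.7, -0.1]
opening: 0.996
finger_force: 0.0
```

Request:
step_arm --motion '[{"dp": [1, 0, -25], "twist": [0, 0, 0], "hand": 1}, {"dp": [2, 0, -50], "twist": [0, 0, 0], "hand": 1}, {"dp": [4, 0, -75], "twist": [0, 0, 0], "hand": 1}, {"dp": [20, 0, -95], "twist": [0, 0, 0], "hand": 1}, {"dp": [60, 0, -100], "twist": [0, 0, 0], "hand": 1}]'

```text
clock: 25.28
tool_pos: [0.3363, 0.3135, 0.1082]
eef_rot: [0.696, -0.316, 0.587, 0.266]
contact_force: [0.5, 0.5, 0.2]
opening: 0.998
finger_force: 0.0
```

Request:
step_arm --motion '[{"dp": [50, 0, -9], "twist": [0, 0, 0], "hand": 1}, {"dp": [100, 0, -17], "twist": [0, 0, 0], "hand": 1}, {"dp": [150, 0, -26], "twist": [0, 0, 0], "hand": 1}, {"dp": [150, 0, -26], "twist": [0, 0, 0], "hand": 1}]'

```text
clock: 25.78
tool_pos: [0.3373, 0.3125, 0.2639]
eef_rot: [0.695, -0.319, 0.587, 0.264]
contact_force: [-0.2, 0.3, -0.8]
opening: 0.997
finger_force: 0.0
```

```bash
python3 - <<'E'
from h import *
S=side(-90,14,True)
plan([((.45,.33,.27),side(-70,14,True)),((.574,.21,.22),S),((.574,.21,.10),S),((.574,.07,.05),S)])
cups(guess=[(.445,.407),(.397,.245),(.574,.067)])
E
```

```text
t 25.77 p [0.3373 0.3125 0.2639] q [-1.16  1.03 -0.41  1.89  0.95  1.83  1.56] F [-0.2  0.3 -0.8] op 0.997
dp [16, -96, 59] tw [-0.361, -0.071, 0.069] rows>= 3
dp [-11, -75, 163] tw [-0.339, -0.0, 0.084] rows>= 3
dp [-116, 0, 29] tw [0.0, 0.0, 0.0] rows>= 2
dp [-15, 0, 148] tw [0.0, 0.0, 0.0] rows>= 3
scene (0.445, 0.407) enc [0.448 0.407] 0.0258 mean [0.45  0.405 0.079] 110
scene (0.397, 0.245) enc [0.406 0.236] 0.0264 mean [0.408 0.236 0.079] 118
scene (0.574, 0.067) enc [0.577 0.067] 0.0362 mean [0.577 0.067 0.079] 173
top (0.445, 0.407) enc [0.44  0.409] 0.0275 mean [0.44  0.408 0.08 ] 225
top (0.397, 0.245) enc [0.397 0.237] 0.0266 mean [0.398 0.236 0.079] 246
top (0.574, 0.067) enc [0.572 0.067] 0.0362 mean [0.572 0.069 0.081] 125
```

Request:
step_arm --motion '[{"dp": [5, -32, 20], "twist": [-0.12, -0.024, 0.023], "hand": 1}, {"dp": [10, -64, 40], "twist": [-0.24, -0.047, 0.046], "hand": 1}, {"dp": [16, -96, 59], "twist": [-0.361, -0.071, 0.069], "hand": 1}, {"dp": [16, -96, 59], "twist": [-0.361, -0.071, 0.069], "hand": 1}]'

```text
clock: 26.38
tool_pos: [0.4535, 0.3273, 0.2653]
eef_rot: [0.642, -0.454, 0.504, 0.356]
contact_force: [0.1, -0.0, -0.6]
opening: 1.003
finger_force: 0.0
```

Request:
step_arm --motion '[{"dp": [-3, -20, 40], "twist": [-0.1, 0, 0.02], "hand": 1}, {"dp": [-6, -40, 80], "twist": [-0.2, 0, 0.04], "hand": 1}, {"dp": [-9, -60, 120], "twist": [-0.28, 0, 0.06], "hand": 1}, {"dp": [-11, -75, 163], "twist": [-0.339, 0, 0.084], "hand": 1}, {"dp": [-11, -75, 163], "twist": [-0.339, 0, 0.084], "hand": 1}]'

```text
clock: 27.0
tool_pos: [0.5745, 0.2039, 0.2144]
eef_rot: [-0.554, 0.556, -0.436, -0.441]
contact_force: [-0.9, 0.5, -0.2]
opening: 0.998
finger_force: 0.0
```

```bash
python3 - <<'E'
from h import *
S=side(-90,14,True)
plan([((.574,.19,.10),S),((.574,.19,.05),S),((.574,.07,.05),S)])
E
```

```text
t 27.0 p [0.5745 0.2039 0.2144] q [-0.69  1.23 -0.21  1.18  0.92  1.98  2.01] F [-0.9  0.5 -0.2] op 0.998
dp [-108, 0, 40] tw [0.007, -0.011, 0.003] rows>= 2
dp [-49, 0, 12] tw [0.0, 0.0, 0.0] rows>= 1
dp [29, 0, 116] tw [0.0, 0.0, 0.0] rows>= 2
```

Request:
step_arm --motion '[{"dp": [-36, 0, 13], "twist": [0, 0, 0], "hand": 1}, {"dp": [-72, 0, 26], "twist": [0, 0, 0], "hand": 1}, {"dp": [-108, 0, 40], "twist": [0.007, -0.011, 0], "hand": 1}, {"dp": [-108, 0, 40], "twist": [0.007, -0.011, 0], "hand": 1}]'

```text
clock: 27.5
tool_pos: [0.5704, 0.1954, 0.0987]
eef_rot: [0.562, -0.553, 0.434, 0.435]
contact_force: [0.2, 0.1, 0.5]
opening: 0.995
finger_force: 0.0
```

```bash
python3 - <<'E'
from h import *
S=side(-90,14,True)
plan([((.574,.19,.05),S),((.574,.07,.05),S)])
s=snap('scene'); a=s['pixels'][:,:,::-1]
cv2.imwrite('pics/v7.png',cv2.resize(a[60:260,300:560],None,fx=2.3,fy=2.3,interpolation=3))
E
```

```text
t 27.5 p [0.5704 0.1954 0.0987] q [-0.68  1.38 -0.22  1.15  0.93  1.87  1.92] F [0.2 0.1 0.5] op 0.995
dp [-46, -4, 17] tw [-0.006, 0.003, 0.011] rows>= 1
dp [29, 0, 116] tw [0.0, 0.0, 0.0] rows>= 2
```

View pics/v7.png

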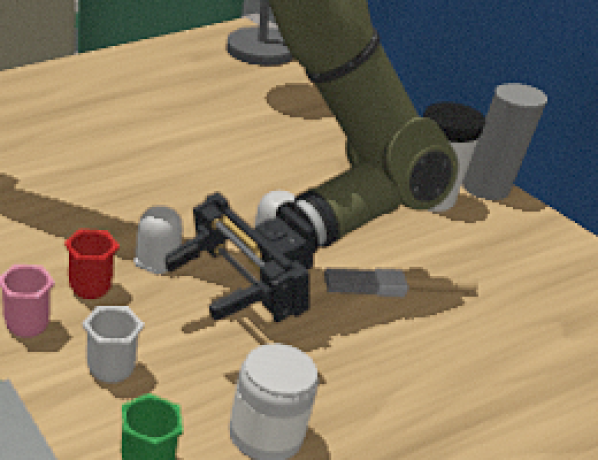

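The gripper at crop (260,255) is clear of the upturned cups and the lacquer can. The bare-metal cup at (112,340) is dead ahead.

Request:
step_arm --motion '[{"dp": [-16, -1, 6], "twist": [0, 0, 0], "hand": 1}, {"dp": [-32, -3, 12], "twist": [0, 0, 0], "hand": 1}, {"dp": [-46, -4, 17], "twist": [-0.006, 0.003, 0.011], "hand": 1}, {"dp": [-46, -4, 17], "twist": [-0.006, 0.003, 0.011], "hand": 1}]'

```text
clock: 28.05
tool_pos: [0.5767, 0.1894, 0.0514]
eef_rot: [-0.556, 0.56, -0.436, -0.434]
contact_force: [-0.2, 0.3, 0.3]
opening: 1.0
finger_force: 0.0
```

Request:
step_arm --motion '[{"dp": [7, 0, 30], "twist": [0, 0, 0], "hand": 1}, {"dp": [15, 0, 60], "twist": [0, 0, 0], "hand": 1}, {"dp": [22, 0, 90], "twist": [0, 0, 0], "hand": 1}, {"dp": [29, 0, 116], "twist": [0, 0, 0], "hand": 1}, {"dp": [29, 0, 116], "twist": [0, 0, 0], "hand": 1}]'

```text
clock: 28.68
tool_pos: [0.5773, 0.0682, 0.0537]
eef_rot: [-0.554, 0.561, -0.436, -0.434]
contact_force: [0.1, -0.4, -0.3]
opening: 1.003
finger_force: 0.0
```

```bash
python3 - <<'E'
from h import *
S=side(-90,14,True)
plan([((.574,.07,.05),S)])
cups(guess=[(.574,.067)])
E
```

```text
t 28.68 p [0.5773 0.0682 0.0537] q [-0.54  1.39 -0.18  1.37  1.02  1.68  1.79] F [ 0.1 -0.4 -0.3] op 1.003
dp [-4, 3, -1] tw [0.002, 0.001, -0.009] rows>= 1
scene (0.574, 0.067) enc [0.577 0.073] 0.0412 mean [0.577 0.067 0.079] 176
top (0.574, 0.067) enc [0.572 0.067] 0.0362 mean [0.571 0.069 0.081] 124
```

Request:
step_arm --motion '[{"dp": [-4, 3, -1], "twist": [0, 0, 0], "hand": 1}, {"dp": [-4, 3, -1], "twist": [0, 0, 0], "hand": 0.2}, {"dp": [-4, 3, -1], "twist": [0, 0, 0], "hand": 0.2}, {"dp": [-4, 3, -1], "twist": [0, 0, 0], "hand": 0.2}, {"dp": [-4, 3, -1], "twist": [0, 0, 0], "hand": 0.2}]' --force 25

```text
clock: 29.4
tool_pos: [0.5741, 0.0726, 0.049]
eef_rot: [-0.556, 0.56, -0.436, -0.433]
contact_force: [0.4, 1.4, -0.2]
opening: 0.705
finger_force: 24.9
```

Request:
step_arm --motion '[{"dp": [0, 0, 0], "twist": [0, 0, 0], "hand": 0.2}, {"dp": [30, 0, -7], "twist": [0, 0, 0], "hand": 0.2}, {"dp": [60, 0, -15], "twist": [0, 0, 0], "hand": 0.2}, {"dp": [90, 0, -22], "twist": [0, 0, 0], "hand": 0.2}, {"dp": [120, 0, -30], "twist": [0, 0, 0], "hand": 0.2}]'

```text
clock: 30.02
tool_pos: [0.5728, 0.072, 0.1732]
eef_rot: [-0.556, 0.56, -0.436, -0.433]
contact_force: [0.3, 0.3, -0.3]
opening: 0.706
finger_force: 24.9
```

Request:
step_arm --motion '[{"dp": [0, 0, 0], "twist": [0, 0, 0.17], "hand": 0.2}, {"dp": [0, 0, 0], "twist": [0, 0, 0.34], "hand": 0.2}, {"dp": [0, 0, 0], "twist": [0, 0, 0.51], "hand": 0.2}, {"dp": [0, 0, 0], "twist": [0, 0, 0.68], "hand": 0.2}, {"dp": [0, 0, 0], "twist": [0, 0, 0.85], "hand": 0.2}]'

```text
clock: 30.65
tool_pos: [0.5728, 0.0721, 0.1722]
eef_rot: [-0.274, 0.74, -0.576, -0.213]
contact_force: [-0.3, -0.0, -1.4]
opening: 0.698
finger_force: 24.9
```

Request:
step_arm --motion '[{"dp": [0, 0, 0], "twist": [0, 0, 0.17], "hand": 0.2}, {"dp": [0, 0, 0], "twist": [0, 0, 0.34], "hand": 0.2}, {"dp": [0, 0, 0], "twist": [0, 0, 0.51], "hand": 0.2}, {"dp": [0, 0, 0], "twist": [0, 0, 0.68], "hand": 0.2}, {"dp": [0, 0, 0], "twist": [0, 0, 0.85], "hand": 0.2}]'

```text
clock: 31.28
tool_pos: [0.5727, 0.0722, 0.1721]
eef_rot: [0.056, 0.787, -0.612, 0.043]
contact_force: [-0.1, -0.3, -0.4]
opening: 0.701
finger_force: 24.9
```

Request:
step_arm --motion '[{"dp": [0, 0, 0], "twist": [0, 0, 0.17], "hand": 0.2}, {"dp": [0, 0, 0], "twist": [0, 0, 0.34], "hand": 0.2}, {"dp": [0, 0, 0], "twist": [0, 0, 0.51], "hand": 0.2}, {"dp": [0, 0, 0], "twist": [0, 0, 0.68], "hand": 0.2}, {"dp": [0, 0, 0], "twist": [0, 0, 0.85], "hand": 0.2}]'

```text
clock: 31.9
tool_pos: [0.5727, 0.0723, 0.1719]
eef_rot: [0.376, 0.694, -0.54, 0.292]
contact_force: [-0.0, -0.1, -1.2]
opening: 0.704
finger_force: 24.9
```

```bash
python3 - <<'E'
from h import *
S=side(-90,10)
plan([((.574,.085,.16),S),((.574,.085,.048),S)])
cups(guess=[(.445,.407),(.402,.237)])
E
```

```text
t 31.9 p [0.5727 0.0723 0.1719] q [-0.81  1.23  0.34  1.49  0.7   1.4  -0.45] F [-0.  -0.1 -1.2] op 0.704
dp [12, 9, -9] tw [0.021, -0.073, 0.579] rows>= 4
dp [110, 0, 19] tw [0.0, 0.0, 0.0] rows>= 2
scene (0.445, 0.407) enc [0.462 0.414] 0.0182 mean [0.466 0.412 0.077] 18
scene (0.402, 0.237) enc [0.41  0.224] 0.0148 mean [0.41  0.221 0.078] 16
top (0.445, 0.407) enc [0.44  0.408] 0.0281 mean [0.44  0.407 0.079] 234
top (0.402, 0.237) enc [0.401 0.237] 0.0285 mean [0.398 0.236 0.08 ] 248
```

Request:
step_arm --motion '[{"dp": [3, 2, -2], "twist": [0.005, -0.018, 0.15], "hand": 0.2}, {"dp": [6, 5, -4], "twist": [0.01, -0.036, 0.3], "hand": 0.2}, {"dp": [9, 7, -7], "twist": [0.015, -0.055, 0.44], "hand": 0.2}, {"dp": [12, 9, -9], "twist": [0.021, -0.073, 0.579], "hand": 0.2}, {"dp": [12, 9, -9], "twist": [0.021, -0.073, 0.579], "hand": 0.2}]'

```text
clock: 32.62
tool_pos: [0.5736, 0.085, 0.1592]
eef_rot: [0.538, 0.544, -0.457, 0.453]
contact_force: [0.1, 1.5, -1.4]
opening: 0.706
finger_force: 24.9
```

Request:
step_arm --motion '[{"dp": [40, 0, 7], "twist": [0, 0, 0], "hand": 0.2}, {"dp": [80, 0, 14], "twist": [0, 0, 0], "hand": 0.2}, {"dp": [100, 0, 17], "twist": [0, 0, 0], "hand": 0.2}, {"dp": [110, 0, 19], "twist": [0, 0, 0], "hand": 0.2}, {"dp": [110, 0, 19], "twist": [0, 0, 0], "hand": 0.2}]'

```text
clock: 33.25
tool_pos: [0.5737, 0.0845, 0.0492]
eef_rot: [0.54, 0.543, -0.456, 0.454]
contact_force: [0.6, -0.2, -0.9]
opening: 0.704
finger_force: 24.9
```

```bash
python3 - <<'E'
from h import *
S=side(-90,10)
plan([((.574,.085,.033),S)])
E
```

```text
t 33.25 p [0.5737 0.0845 0.0492] q [-0.87  1.51  0.46  1.33  0.55  1.37 -1.01] F [ 0.6 -0.2 -0.9] op 0.704
dp [16, 0, 2] tw [0.001, 0.002, 0.005] rows>= 1
```

Request:
step_arm --motion '[{"dp": [4, 0, 1], "twist": [0, 0, 0], "hand": 0.2}, {"dp": [7, 0, 1], "twist": [0, 0, 0], "hand": 0.2}, {"dp": [10, 0, 2], "twist": [0, 0, 0], "hand": 0.2}, {"dp": [13, 0, 2], "twist": [0, 0, 0], "hand": 0.2}, {"dp": [13, 0, 2], "twist": [0, 0, 0], "hand": 0.2}]' --force 5

```text
clock: 33.88
tool_pos: [0.5738, 0.0851, 0.0375]
eef_rot: [0.54, 0.542, -0.456, 0.456]
contact_force: [-1.3, 3.3, 4.9]
opening: 0.706
finger_force: 4.7
```

Request:
step_arm --motion '[{"dp": [2, 0, 0], "twist": [0, 0, 0], "hand": 0.2}, {"dp": [4, 0, 1], "twist": [0, 0, 0], "hand": 0.2}, {"dp": [4, 0, 1], "twist": [0, 0, 0], "hand": 0.2}, {"dp": [4, 0, 1], "twist": [0, 0, 0], "hand": 0.2}]' --force 3

```text
clock: 34.38
tool_pos: [0.5732, 0.0845, 0.0307]
eef_rot: [0.54, 0.543, -0.456, 0.454]
contact_force: [-0.2, 0.3, -1.3]
opening: 0.698
finger_force: 3.0
```

Request:
step_arm --motion '[{"dp": [0, 0, 0], "twist": [0, 0, 0], "hand": 0.5}, {"dp": [0, 0, 0], "twist": [0, 0, 0], "hand": 0.8}, {"dp": [0, 0, 0], "twist": [0, 0, 0], "hand": 1}, {"dp": [0, 0, 0], "twist": [0, 0, 0], "hand": 1}, {"dp": [0, 0, 0], "twist": [0, 0, 0], "hand": 1}]'

```text
clock: 35.0
tool_pos: [0.5734, 0.0846, 0.0315]
eef_rot: [0.54, 0.543, -0.456, 0.454]
contact_force: [-0.7, -1.4, -0.4]
opening: 0.997
finger_force: 0.0
```

Request:
step_arm --motion '[{"dp": [-1, 0, -30], "twist": [0, 0, 0], "hand": 1}, {"dp": [-2, 0, -60], "twist": [0, 0, 0], "hand": 1}, {"dp": [-10, 0, -90], "twist": [0, 0, 0], "hand": 1}, {"dp": [-50, 0, -100], "twist": [0, 0, 0], "hand": 1}, {"dp": [-100, 0, -110], "twist": [0, 0, 0], "hand": 1}]'

```text
clock: 35.62
tool_pos: [0.5733, 0.1761, 0.149]
eef_rot: [0.539, 0.543, -0.456, 0.454]
contact_force: [0.8, -0.2, 0.5]
opening: 0.999
finger_force: 0.0
```

```bash
python3 - <<'E'
from h import *
plan([((.57,.14,.3),side(-90,50)),((.57,.1,.3),side(-90,90)),((.45,-.2,.3),down(np.radians(-25)))])
cups(guess=[(.445,.407),(.402,.237),(.574,.085)])
s=snap('scene'); W=cloud(s).reshape(-1,3)
P=W[(abs(W[:,2]-.1)<.006)&(W[:,0]>.55)&(W[:,1]<-.05)&(W[:,1]>-.55)&(W[:,0]<1)]
print(cv2.minAreaRect(P[:,:2].astype(np.float32)))
for n in ('scene','top'):
    s=snap(n); W=cloud(s).reshape(-1,3)
    Q=W[(abs(W[:,2]-.06)<.012)&(W[:,0]>.54)&(W[:,0]<.578)&(W[:,1]<-.15)&(W[:,1]>-.36)]
    print(n,'bar',len(Q),np.round(Q.mean(0),4),np.round(Q.min(0),3),np.round(Q.max(0),3),np.polyfit(Q[:,1],Q[:,0],1))
E
```

```text
t 35.62 p [0.5733 0.1761 0.149 ] q [-0.95  1.38  0.46  1.22  0.53  1.59 -0.89] F [ 0.8 -0.2  0.5] op 0.999
dp [-155, -4, 10] tw [-0.001, 0.701, 0.007] rows>= 4
dp [-31, 0, 26] tw [0.0, 0.698, 0.0] rows>= 4
dp [-300, -120, 0] tw [0.0, 0.0, 0.436] rows>= 6
scene (0.445, 0.407) few 0
scene (0.402, 0.237) enc [0.403 0.236] 0.026 mean [0.404 0.233 0.08 ] 94
scene (0.574, 0.085) enc [0.577 0.088] 0.0256 mean [0.578 0.087 0.079] 175
top (0.445, 0.407) enc [0.44  0.407] 0.0274 mean [0.44  0.407 0.08 ] 232
top (0.402, 0.237) enc [0.397 0.235] 0.0285 mean [0.398 0.236 0.079] 251
top (0.574, 0.085) enc [0.57  0.089] 0.0276 mean [0.569 0.089 0.079] 227
((0.7437247633934021, -0.2601173520088196), (0.34050148725509644, 0.24863259494304657), 89.0542984008789)
scene bar 225 [ 0.5728 -0.2592  0.0655] [ 0.564 -0.322  0.058] [ 0.578 -0.193  0.071] [0.01368667 0.57630801]
top bar 166 [ 0.5668 -0.2556  0.0667] [ 0.56  -0.322  0.058] [ 0.578 -0.195  0.072] [0.02234104 0.57246922]
```

Request:
step_arm --motion '[{"dp": [-40, -1, 2], "twist": [0, 0.17, 0], "hand": 1}, {"dp": [-80, -2, 5], "twist": [0, 0.35, 0], "hand": 1}, {"dp": [-120, -3, 8], "twist": [0, 0.52, 0], "hand": 1}, {"dp": [-155, -4, 10], "twist": [0, 0.701, 0.007], "hand": 0.2}, {"dp": [-155, -4, 10], "twist": [0, 0.701, 0.007], "hand": 0}]'

```text
clock: 36.5
tool_pos: [0.5722, 0.1351, 0.3049]
eef_rot: [0.669, 0.661, -0.238, 0.243]
contact_force: [0.5, -0.2, -0.5]
opening: 0.794
finger_force: 0.0
```

Request:
step_arm --motion '[{"dp": [-8, 0, 6], "twist": [0, 0.17, 0], "hand": -0.4}, {"dp": [-16, 0, 13], "twist": [0, 0.35, 0], "hand": -0.4}, {"dp": [-24, 0, 20], "twist": [0, 0.52, 0], "hand": -0.4}, {"dp": [-31, 0, 26], "twist": [0, 0.698, 0], "hand": -0.4}, {"dp": [-31, 0, 26], "twist": [0, 0.698, 0], "hand": -0.4}]'

```text
clock: 37.12
tool_pos: [0.5703, 0.0919, 0.2982]
eef_rot: [0.712, 0.702, -0.001, 0.0]
contact_force: [0.3, -0.5, 0.6]
opening: 0.302
finger_force: 0.0
```

```bash
python3 - <<'E'
from h import *
D=down(np.radians(-1.))
plan([((.56,-.17,.25),D),((.571,-.2575,.15),D),((.571,-.2575,.069),D)])
E
```

```text
t 37.12 p [0.5703 0.0919 0.2982] q [-0.25  0.58  0.01  1.67 -0.    0.89 -0.25] F [ 0.3 -0.5  0.6] op 0.302
dp [-262, -7, 49] tw [-0.002, 0.002, 0.004] rows>= 5
dp [-87, 13, 100] tw [0.0, 0.0, 0.0] rows>= 3
dp [0, 0, 81] tw [0.0, 0.0, 0.0] rows>= 2
```

Request:
step_arm --motion '[{"dp": [-53, -1, 10], "twist": [0, 0, 0], "hand": -0.4}, {"dp": [-105, -3, 20], "twist": [0, 0, 0], "hand": -0.4}, {"dp": [-158, -4, 30], "twist": [0, 0, 0], "hand": -0.4}, {"dp": [-210, -6, 40], "twist": [0, 0, 0], "hand": -0.4}, {"dp": [-262, -7, 49], "twist": [0, 0, 0], "hand": -0.4}]'

```text
clock: 37.75
tool_pos: [0.5629, -0.1618, 0.2479]
eef_rot: [0.706, 0.708, -0.0, -0.002]
contact_force: [0.6, 0.6, -0.2]
opening: 0.299
finger_force: 0.0
```

Request:
step_arm --motion '[{"dp": [-29, 4, 33], "twist": [0, 0, 0], "hand": -0.4}, {"dp": [-58, 9, 66], "twist": [0, 0, 0], "hand": -0.4}, {"dp": [-87, 13, 100], "twist": [0, 0, 0], "hand": -0.4}, {"dp": [-87, 13, 100], "twist": [0, 0, 0], "hand": -0.4}]'

```text
clock: 38.25
tool_pos: [0.5739, -0.2496, 0.1457]
eef_rot: [0.708, 0.706, -0.002, -0.003]
contact_force: [-0.3, 1.4, 0.9]
opening: 0.302
finger_force: 0.0
```

```bash
python3 - <<'E'
from h import *
D=down(np.radians(-1.))
plan([((.571,-.2575,.069),D)])
for n in ('scene','top'):
    s=snap(n); W=cloud(s).reshape(-1,3)
    Q=W[(abs(W[:,2]-.06)<.012)&(W[:,0]>.54)&(W[:,0]<.578)&(W[:,1]<-.15)&(W[:,1]>-.36)]
    print(n,'bar',len(Q),np.round(Q.mean(0),4))
E
```

```text
t 38.25 p [ 0.5739 -0.2496  0.1457] q [ 0.35  0.84 -0.03  1.66  0.04  0.66  0.3 ] F [-0.3  1.4  0.9] op 0.302
dp [-8, -2, 77] tw [-0.007, -0.002, 0.015] rows>= 2
scene bar 227 [ 0.5729 -0.2594  0.0656]
top bar 35 [ 0.5681 -0.2058  0.0669]
```

Request:
step_arm --motion '[{"dp": [-8, -2, 25], "twist": [-0.007, 0, 0.015], "hand": -0.4}, {"dp": [-8, -2, 50], "twist": [-0.007, 0, 0.015], "hand": -0.4}, {"dp": [-8, -2, 77], "twist": [-0.007, 0, 0.015], "hand": -0.4}, {"dp": [-8, -2, 77], "twist": [-0.007, 0, 0.015], "hand": -0.4}]'

```text
clock: 38.85
tool_pos: [0.5742, -0.2548, 0.0729]
eef_rot: [0.712, 0.702, 0.003, 0.001]
contact_force: [-0.1, 0.7, 0.3]
opening: 0.299
finger_force: 0.0
```

Request:
step_arm --motion '[{"dp": [0, 0, 0], "twist": [0, 0, 0], "hand": -1}, {"dp": [0, 0, 0], "twist": [0, 0, 0], "hand": -1}, {"dp": [0, 0, 0], "twist": [0, 0, 0], "hand": -1}, {"dp": [0, 0, 0], "twist": [0, 0, 0], "hand": -1}]' --force 25

```text
clock: 39.35
tool_pos: [0.5709, -0.2565, 0.0745]
eef_rot: [0.713, 0.701, 0.002, -0.0]
contact_force: [-8.6, 3.3, 4.2]
opening: 0.112
finger_force: 25.0
```

```bash
python3 - <<'E'
from h import *
p=r.get_state()['tool_pos']; a=np.radians(-1.05)
plan([(p+.184*np.array([-np.cos(a),-np.sin(a),0]),)])
E
```

```text
t 39.35 p [ 0.5709 -0.2565  0.0745] q [ 0.37  0.94 -0.03  1.69  0.04  0.51  0.3 ] F [-8.6  3.3  4.2] op 0.112
dp [0, -184, 0] tw [0.0, 0.0, 0.0] rows>= 3
```

Request:
step_arm --motion '[{"dp": [0, -20, 0], "twist": [0, 0, 0], "hand": -1}, {"dp": [0, -45, 0], "twist": [0, 0, 0], "hand": -1}, {"dp": [0, -70, 0], "twist": [0, 0, 0], "hand": -1}, {"dp": [0, -95, 0], "twist": [0, 0, 0], "hand": -1}, {"dp": [0, -120, 0], "twist": [0, 0, 0], "hand": -1}]'

```text
clock: 39.98
tool_pos: [0.4565, -0.2546, 0.0745]
eef_rot: [0.712, 0.702, 0.006, 0.005]
contact_force: [2.4, 2.6, 2.7]
opening: 0.113
finger_force: 25.0
```

Request:
step_arm --motion '[{"dp": [0, -20, 0], "twist": [0, 0, 0], "hand": -1}, {"dp": [0, -40, 0], "twist": [0, 0, 0], "hand": -1}, {"dp": [0, -55, 0], "twist": [0, 0, 0], "hand": -1}, {"dp": [0, -64, 0], "twist": [0, 0, 0], "hand": -1}, {"dp": [0, -67, 0], "twist": [0, 0, 0], "hand": -1}]'

```text
clock: 40.6
tool_pos: [0.389, -0.2535, 0.0743]
eef_rot: [0.712, 0.702, 0.005, 0.004]
contact_force: [1.7, 5.3, 15.1]
opening: 0.114
finger_force: 25.0
```

Request:
step_arm --motion '[{"dp": [0, 0, 0], "twist": [0, 0, 0], "hand": -1}, {"dp": [0, 0, 0], "twist": [0, 0, 0], "hand": -1}]'

```text
clock: 40.85
tool_pos: [0.389, -0.2535, 0.0743]
eef_rot: [0.712, 0.702, 0.005, 0.004]
contact_force: [-1.0, 5.2, 16.0]
opening: 0.112
finger_force: 25.0
```

Request:
step_arm --motion '[{"dp": [0, 1, 0], "twist": [0, 0, 0], "hand": -0.5}, {"dp": [0, 1, 0], "twist": [0, 0, 0], "hand": -0.4}, {"dp": [0, 1, -20], "twist": [0, 0, 0], "hand": -0.4}, {"dp": [0, 0, -70], "twist": [0, 0, 0], "hand": -0.4}, {"dp": [0, 0, -120], "twist": [0, 0, 0], "hand": -0.4}]'

```text
clock: 41.48
tool_pos: [0.386, -0.2551, 0.1932]
eef_rot: [0.713, 0.701, 0.003, 0.003]
contact_force: [1.0, 0.4, -0.3]
opening: 0.3
finger_force: 0.0
```

Request:
step_arm --motion '[{"dp": [50, 0, -30], "twist": [0, 0, 0], "hand": 0.5}, {"dp": [110, 0, -60], "twist": [0, 0, 0], "hand": 1}, {"dp": [170, 0, -90], "twist": [0, 0, 0], "hand": 1}, {"dp": [230, 0, -100], "twist": [0, 0, 0], "hand": 1}]'

```text
clock: 41.98
tool_pos: [0.3897, -0.0307, 0.2923]
eef_rot: [0.714, 0.701, 0.005, 0.004]
contact_force: [0.7, -0.5, -0.3]
opening: 0.729
finger_force: 0.0
```

```bash
python3 - <<'E'
from h import *
plan([])
cups(guess=[(.445,.407),(.402,.237),(.574,.088)])
for n in ('scene','top'):
    s=snap(n,n+'D'); W=cloud(s).reshape(-1,3)
    for t in ('heel0','cab_drawer0_handle','drawer_floor'):
        for d in r.search_frame(n,t):
            w=towd(s,d['at']); print(n,t,round(d['score'],2),np.round(w,3),np.round(pix(s,w)[0]))
a=cv2.imread('pics/topD.png'); b=cv2.imread('pics/sceneD.png')
cv2.imwrite('pics/d.png',np.vstack([cv2.resize(a[140:260,340:480],(560,480),interpolation=3)[:300*1] if 0 else cv2.resize(a[140:240,340:480],(420,300),interpolation=3),cv2.resize(b[200:300,120:260],(420,300),interpolation=3)]))
E
```

```text
t 41.98 p [ 0.3897 -0.0307  0.2923] q [-0.02  0.34 -0.03  2.19  0.02  0.6  -0.08] F [ 0.7 -0.5 -0.3] op 0.729
scene (0.445, 0.407) enc [0.447 0.408] 0.026 mean [0.45  0.405 0.079] 109
scene (0.402, 0.237) enc [0.405 0.238] 0.0257 mean [0.409 0.236 0.079] 122
scene (0.574, 0.088) enc [0.576 0.09 ] 0.0256 mean [0.578 0.087 0.079] 177
top (0.445, 0.407) enc [0.439 0.409] 0.027 mean [0.44  0.407 0.079] 233
top (0.402, 0.237) enc [0.398 0.235] 0.0283 mean [0.398 0.235 0.079] 252
top (0.574, 0.088) enc [0.569 0.088] 0.028 mean [0.569 0.089 0.079] 227
scene heel0 0.83 [ 0.514 -0.262  0.051] [227. 231.]
scene heel0 0.81 [ 0.513 -0.175  0.05 ] [258. 221.]
scene heel0 0.71 [ 0.523 -0.344  0.045] [197. 245.]
scene cab_drawer0_handle 0.74 [0.426 0.228 0.053] [370. 164.]
scene cab_drawer0_handle 0.61 [ 0.446 -0.264  0.051] [219. 215.]
scene cab_drawer0_handle 0.57 [ 0.754 -0.277  0.102] [246. 291.]
scene drawer_floor 0.98 [ 0.448 -0.261  0.052] [220. 215.]
top heel0 0.94 [ 0.495 -0.18   0.05 ] [375. 212.]
top heel0 0.64 [ 0.503 -0.333  0.046] [426. 209.]
top heel0 0.57 [0.726 0.168 0.111] [257. 130.]
top heel0 0.56 [ 0.492 -0.26   0.045] [401. 213.]
top heel0 0.34 [0.436 0.401 0.073] [176. 230.]
top cab_drawer0_handle 0.61 [ 0.546 -0.268  0.025] [402. 196.]
top drawer_floor 0.88 [ 0.544 -0.272  0.022] [403. 197.]
top drawer_floor 0.56 [ 0.459 -0.52   0.024] [485. 225.]
```

View pics/d.png

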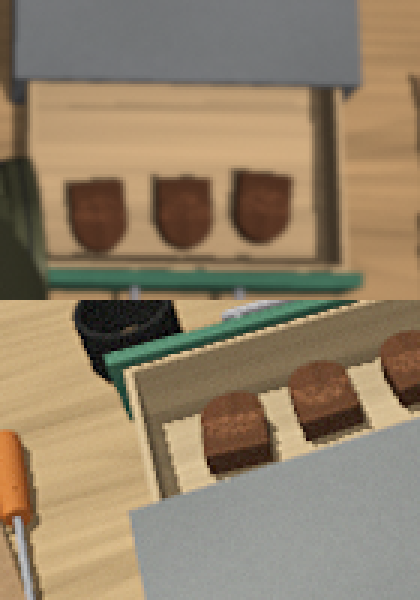

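```bash
cat >> h.py <<'E'
def heels(g,z0,rad=.05,cams=('scene','top'),dz=.006):
    for n in cams:
        s=snap(n); W=cloud(s); px=s['pixels'].astype(int)
        for c in g:
            M=(abs(W[...,2]-z0)<dz)&(np.hypot(W[...,0]-c[0],W[...,1]-c[1])<rad)&(px[...,0]<140)&(px[...,0]>px[...,2]+8)
            P=W[M]
            if len(P)<10: print(n,c,'few',len(P)); continue
            q=cv2.minAreaRect(P[:,:2].astype(np.float32))
            print(n,c,np.round(q[0],4),np.round(q[1],3),round(q[2],1),'z',round(np.median(P[:,2]),4),len(P))
E
python3 - <<'E'
from h import *
heels([(.505,-.178),(.503,-.261),(.51,-.338)],.05)
D=down(np.radians(89))
plan([((.45,-.1,.25),down(np.radians(44))),((.505,-.178,.2),D),((.505,-.178,.12),D)])
E
```

```text
scene (0.505, -0.178) [ 0.5009 -0.1743] [0.073 0.053] 1.3 z 0.0484 328
scene (0.503, -0.261) [ 0.5038 -0.2597] [0.052 0.072] 88.6 z 0.0483 345
scene (0.51, -0.338) [ 0.5098 -0.3376] [0.053 0.074] 81.5 z 0.0483 379
top (0.505, -0.178) [ 0.4957 -0.1738] [0.07  0.054] 4.9 z 0.0492 366
top (0.503, -0.261) [ 0.4988 -0.2596] [0.052 0.07 ] 88.8 z 0.0487 366
top (0.51, -0.338) [ 0.5044 -0.3384] [0.053 0.071] 82.9 z 0.0488 362
t 42.58 p [ 0.3888 -0.033   0.2904] q [-0.01  0.34 -0.03  2.19  0.02  0.6  -0.07] F [-0.3 -0.6 -0.4] op 0.999
dp [-66, 62, 41] tw [0.008, 0.002, -0.787] rows>= 5
dp [-94, -15, 50] tw [0.0, 0.0, -0.785] rows>= 5
dp [0, 0, 80] tw [0.0, 0.0, 0.0] rows>= 2
```

Request:
step_arm --motion '[{"dp": [-13, 12, 8], "twist": [0, 0, -0.16], "hand": 1}, {"dp": [-26, 25, 16], "twist": [0, 0, -0.31], "hand": 1}, {"dp": [-40, 37, 25], "twist": [0, 0, -0.47], "hand": 0.6}, {"dp": [-53, 50, 33], "twist": [0, 0, -0.63], "hand": 0.5}, {"dp": [-66, 62, 41], "twist": [0, 0, -0.787], "hand": 0.5}]'

```text
clock: 43.2
tool_pos: [0.4505, -0.1001, 0.2496]
eef_rot: [0.388, 0.922, 0.002, 0.004]
contact_force: [0.2, 0.5, 0.3]
opening: 0.747
finger_force: 0.0
```

Request:
step_arm --motion '[{"dp": [-19, -3, 10], "twist": [0, 0, -0.16], "hand": 0.5}, {"dp": [-38, -6, 20], "twist": [0, 0, -0.31], "hand": 0.5}, {"dp": [-56, -9, 30], "twist": [0, 0, -0.47], "hand": 0.5}, {"dp": [-75, -12, 40], "twist": [0, 0, -0.63], "hand": 0.5}, {"dp": [-94, -15, 50], "twist": [0, 0, -0.785], "hand": 0.5}]'

```text
clock: 43.82
tool_pos: [0.5053, -0.1781, 0.1999]
eef_rot: [0.006, 1.0, 0.001, 0.004]
contact_force: [0.3, -0.1, -0.9]
opening: 0.745
finger_force: 0.0
```

```bash
python3 - <<'E'
from h import *
D=down(np.radians(93))
plan([((.5023,-.1738,.11),D),((.5023,-.1738,.049),D)])
E
```

```text
t 43.83 p [ 0.5053 -0.1781  0.1999] q [ 0.53  0.69 -0.46  1.89  0.47  0.66  1.35] F [ 0.3 -0.1 -0.9] op 0.745
dp [4, 4, 90] tw [0.001, 0.008, -0.064] rows>= 2
dp [0, 0, 61] tw [0.0, 0.0, 0.0] rows>= 1
```

Request:
step_arm --motion '[{"dp": [2, 2, 45], "twist": [0, 0.004, -0.03], "hand": 0.5}, {"dp": [4, 4, 90], "twist": [0, 0.008, -0.064], "hand": 0.5}, {"dp": [4, 4, 120], "twist": [0, 0.008, -0.064], "hand": 0.5}, {"dp": [4, 4, 151], "twist": [0, 0.008, -0.064], "hand": 0.5}, {"dp": [4, 4, 151], "twist": [0, 0.008, -0.064], "hand": 0.5}]'

```text
clock: 44.45
tool_pos: [0.5012, -0.1728, 0.0476]
eef_rot: [-0.024, 1.0, 0.001, -0.002]
contact_force: [-0.5, 0.5, 0.6]
opening: 0.749
finger_force: 0.0
```

Request:
step_arm --motion '[{"dp": [0, 0, 0], "twist": [0, 0, 0], "hand": 0}, {"dp": [0, 0, 0], "twist": [0, 0, 0], "hand": 0}, {"dp": [0, 0, 0], "twist": [0, 0, 0], "hand": 0}, {"dp": [0, 0, 0], "twist": [0, 0, 0], "hand": 0}]' --force 30

```text
clock: 44.95
tool_pos: [0.5033, -0.173, 0.0505]
eef_rot: [-0.024, 1.0, 0.0, 0.001]
contact_force: [-0.7, -1.0, 6.0]
opening: 0.613
finger_force: 30.0
```

Request:
step_arm --motion '[{"dp": [0, 0, -30], "twist": [0, 0, 0], "hand": 0}, {"dp": [0, 0, -65], "twist": [0, 0, 0], "hand": 0}, {"dp": [0, 0, -110], "twist": [0, 0, 0], "hand": 0}, {"dp": [0, 0, -150], "twist": [0, 0, 0], "hand": 0}]'

```text
clock: 45.45
tool_pos: [0.5023, -0.1728, 0.2011]
eef_rot: [-0.024, 1.0, 0.0, 0.001]
contact_force: [0.9, -0.6, -1.6]
opening: 0.609
finger_force: 30.0
```

```bash
python3 - <<'E'
from h import *
D=down(np.radians(90))
plan([((.577,.089,.18),D)])
heels([(.5,-.17)],.205-.01,dz=.03,rad=.06)
E
```

```text
t 45.45 p [ 0.5023 -0.1728  0.2011] q [ 0.54  0.69 -0.49  1.9   0.5   0.67  1.37] F [ 0.9 -0.6 -1.6] op 0.609
dp [-87, 258, 21] tw [0.001, 0.001, 0.048] rows>= 5
scene (0.5, -0.17) [ 0.5086 -0.1732] [0.07  0.069] 32.5 z 0.1981 491
top (0.5, -0.17) [ 0.4913 -0.1623] [0.073 0.042] 48.6 z 0.2032 196
```

Request:
step_arm --motion '[{"dp": [-16, 48, 0], "twist": [0, 0, 0.01], "hand": 0}, {"dp": [-33, 98, 0], "twist": [0, 0, 0.02], "hand": 0}, {"dp": [-50, 148, 0], "twist": [0, 0, 0.03], "hand": 0}, {"dp": [-67, 198, 10], "twist": [0, 0, 0.04], "hand": 0}, {"dp": [-82, 243, 20], "twist": [0, 0, 0.048], "hand": 0}]'

```text
clock: 46.18
tool_pos: [0.5726, 0.0757, 0.1786]
eef_rot: [-0.0, 1.0, 0.0, -0.0]
contact_force: [0.6, -1.1, -0.6]
opening: 0.612
finger_force: 30.0
```

```bash
python3 - <<'E'
from h import *
D=down(np.radians(90))
plan([((.577,.089,.135),D),((.577,.089,.109),D)])
heels([(.57,.075)],.18,dz=.012,rad=.06)
E
```

```text
t 46.17 p [0.5726 0.0757 0.1786] q [ 0.03  0.76 -0.42  1.78  0.45  0.69  0.94] F [ 0.6 -1.1 -0.6] op 0.612
dp [-4, 13, 44] tw [0.0, -0.0, 0.001] rows>= 1
dp [0, 0, 26] tw [0.0, 0.0, 0.0] rows>= 1
scene (0.57, 0.075) [0.582  0.0771] [0.057 0.073] 47.3 z 0.1762 310
top (0.57, 0.075) [0.5459 0.099 ] [0.027 0.019] 3.5 z 0.1762 68
```

Request:
step_arm --motion '[{"dp": [-2, 7, 20], "twist": [0, 0, 0], "hand": 0}, {"dp": [-4, 13, 40], "twist": [0, 0, 0], "hand": 0}, {"dp": [-4, 13, 52], "twist": [0, 0, 0], "hand": 0}, {"dp": [-4, 13, 60], "twist": [0, 0, 0], "hand": 0}, {"dp": [-4, 13, 60], "twist": [0, 0, 0], "hand": 0}]'

```text
clock: 46.9
tool_pos: [0.5765, 0.0863, 0.1191]
eef_rot: [0.0, 1.0, 0.0, -0.0]
contact_force: [0.5, -0.1, -1.4]
opening: 0.615
finger_force: 30.0
```

```bash
python3 - <<'E'
from h import *
D=down(np.radians(90))
plan([((.577,.089,.109),D)])
E
```

```text
t 46.9 p [0.5765 0.0863 0.1191] q [-0.02  0.85 -0.36  1.8   0.5   0.58  0.88] F [ 0.5 -0.1 -1.4] op 0.615
dp [-1, 3, 10] tw [0.0, -0.0, -0.0] rows>= 1
```

Request:
step_arm --motion '[{"dp": [-1, 2, 3], "twist": [0, 0, 0], "hand": 0}, {"dp": [-1, 2, 6], "twist": [0, 0, 0], "hand": 0}, {"dp": [-1, 2, 9], "twist": [0, 0, 0], "hand": 0}, {"dp": [-1, 2, 10], "twist": [0, 0, 0], "hand": 0}]'

```text
clock: 47.4
tool_pos: [0.5777, 0.0889, 0.1096]
eef_rot: [-0.0, 1.0, 0.0, 0.0]
contact_force: [0.6, 0.6, -0.5]
opening: 0.614
finger_force: 30.0
```

```bash
python3 - <<'E'
from h import *
D=down(np.radians(90))
plan([((.577,.089,.108),D)])
heels([(.573,.089)],.106,dz=.012,rad=.06)
E
```

```text
t 47.4 p [0.5777 0.0889 0.1096] q [-0.03  0.87 -0.35  1.8   0.51  0.57  0.87] F [ 0.6  0.6 -0.5] op 0.614
dp [1, 0, 2] tw [0.001, 0.001, 0.0] rows>= 1
scene (0.573, 0.089) [0.5875 0.0946] [0.055 0.075] 42.7 z 0.1069 314
top (0.573, 0.089) few 0
```

Request:
step_arm --motion '[{"dp": [1, 0, 1], "twist": [0, 0, 0], "hand": 0}, {"dp": [1, 0, 2], "twist": [0, 0, 0], "hand": 0}, {"dp": [1, 0, 2], "twist": [0, 0, 0], "hand": 0}]'

```text
clock: 47.88
tool_pos: [0.5768, 0.089, 0.1085]
eef_rot: [-0.0, 1.0, 0.0, 0.001]
contact_force: [-1.1, -1.7, 6.3]
opening: 0.614
finger_force: 30.0
```

Request:
step_arm --motion '[{"dp": [0, 0, 0], "twist": [0, 0, 0], "hand": 0.25}, {"dp": [0, 0, 0], "twist": [0, 0, 0], "hand": 0.35}, {"dp": [0, 0, 0], "twist": [0, 0, 0], "hand": 0.45}, {"dp": [0, 0, 0], "twist": [0, 0, 0], "hand": 0.6}, {"dp": [0, 0, 0], "twist": [0, 0, 0], "hand": 0.6}]' --force 5

```text
clock: 48.5
tool_pos: [0.5768, 0.089, 0.1077]
eef_rot: [-0.0, 1.0, 0.0, 0.0]
contact_force: [-0.5, 0.4, -0.2]
opening: 0.802
finger_force: 0.0
```

Request:
step_arm --motion '[{"dp": [0, 0, -20], "twist": [0, 0, 0], "hand": 0.6}, {"dp": [0, 0, -60], "twist": [0, 0, 0], "hand": 0.6}, {"dp": [0, 0, -110], "twist": [0, 0, 0], "hand": 0.6}]'

```text
clock: 48.88
tool_pos: [0.576, 0.0887, 0.2181]
eef_rot: [-0.0, 1.0, 0.0, -0.001]
contact_force: [0.7, -0.2, -0.7]
opening: 0.8
finger_force: 0.0
```

Request:
step_arm --motion '[{"dp": [50, -10, 0], "twist": [0, 0, 0], "hand": 0.5}, {"dp": [50, -70, 0], "twist": [0, 0, 0], "hand": 0.5}, {"dp": [50, -130, 0], "twist": [0, 0, 0], "hand": 0.5}, {"dp": [60, -190, 0], "twist": [0, 0, 0], "hand": 0.5}, {"dp": [70, -250, 0], "twist": [0, 0, 0], "hand": 0.5}]'

```text
clock: 49.5
tool_pos: [0.5065, -0.163, 0.2176]
eef_rot: [-0.0, 1.0, 0.0, 0.001]
contact_force: [1.2, -0.6, 0.1]
opening: 0.751
finger_force: 0.0
```

```bash
python3 - <<'E'
from h import *
D=down(np.radians(88.7))
x=np.array([np.cos(np.radians(-1.3)),np.sin(np.radians(-1.3))])
heels([(.573,.089)],.106,dz=.006,rad=.06)
heels([(.5013,-.2597)],.049)
g=np.array([.5013,-.2597])+.004*x
plan([((*g,.19),D),((*g,.049),D)])
E
```

```text
scene (0.573, 0.089) [0.5753 0.0881] [0.069 0.053] 1.4 z 0.1061 326
top (0.573, 0.089) [0.5692 0.0885] [0.07  0.053] 1.2 z 0.1066 410
scene (0.5013, -0.2597) [ 0.5036 -0.2601] [0.074 0.052] 0.5 z 0.0482 340
top (0.5013, -0.2597) [ 0.4903 -0.2419] [0.059 0.02 ] 29.0 z 0.0485 105
t 49.7 p [ 0.5064 -0.1625  0.2174] q [ 0.52  0.66 -0.49  1.88  0.46  0.71  1.34] F [0.3 0.5 0.3] op 0.748
dp [1, -97, 27] tw [0.001, 0.001, 0.02] rows>= 2
dp [0, 0, 141] tw [0.0, 0.0, 0.0] rows>= 3
```

Request:
step_arm --motion '[{"dp": [0, -48, 10], "twist": [0, 0, 0.01], "hand": 0.4}, {"dp": [1, -96, 40], "twist": [0, 0, 0.02], "hand": 0.4}, {"dp": [1, -96, 90], "twist": [0, 0, 0.02], "hand": 0.4}, {"dp": [1, -96, 120], "twist": [0, 0, 0.02], "hand": 0.4}, {"dp": [1, -96, 120], "twist": [0, 0, 0.02], "hand": 0.4}]'

```text
clock: 50.32
tool_pos: [0.5056, -0.2542, 0.0958]
eef_rot: [0.008, 1.0, 0.002, -0.001]
contact_force: [-0.7, 0.8, 1.0]
opening: 0.7
finger_force: 0.0
```

```bash
python3 - <<'E'
from h import *
D=down(np.radians(88.7))
plan([((.5053,-.2588,.049),D)])
E
```

```text
t 50.33 p [ 0.5056 -0.2542  0.0958] q [ 0.6   0.88 -0.37  1.86  0.59  0.52  1.38] F [-0.7  0.8  1. ] op 0.7
dp [0, -5, 47] tw [0.004, -0.003, 0.007] rows>= 1
```

Request:
step_arm --motion '[{"dp": [0, -4, 0], "twist": [0, 0, 0], "hand": 0.4}, {"dp": [0, -4, 15], "twist": [0, 0, 0], "hand": 0.4}, {"dp": [0, -4, 32], "twist": [0, 0, 0], "hand": 0.4}, {"dp": [0, -4, 46], "twist": [0, 0, 0], "hand": 0.4}, {"dp": [0, -4, 46], "twist": [0, 0, 0], "hand": 0.4}]'

```text
clock: 50.95
tool_pos: [0.505, -0.2606, 0.05]
eef_rot: [0.01, 1.0, 0.001, -0.001]
contact_force: [-0.3, -0.5, 0.4]
opening: 0.702
finger_force: 0.0
```

Request:
step_arm --motion '[{"dp": [0, 0, 0], "twist": [0, 0, 0], "hand": 0}, {"dp": [0, 0, 0], "twist": [0, 0, 0], "hand": 0}, {"dp": [0, 0, 0], "twist": [0, 0, 0], "hand": 0}, {"dp": [0, 0, 0], "twist": [0, 0, 0], "hand": 0}]' --force 30

```text
clock: 51.45
tool_pos: [0.506, -0.2611, 0.0516]
eef_rot: [0.01, 1.0, 0.0, 0.001]
contact_force: [-0.7, -0.1, -0.7]
opening: 0.607
finger_force: 30.0
```

Request:
step_arm --motion '[{"dp": [0, 0, -30], "twist": [0, 0, 0], "hand": 0}, {"dp": [0, 0, -65], "twist": [0, 0, 0], "hand": 0}, {"dp": [0, 0, -110], "twist": [0, 0, 0], "hand": 0}, {"dp": [0, 0, -165], "twist": [0, 0, 0], "hand": 0}]'

```text
clock: 51.95
tool_pos: [0.505, -0.2611, 0.2173]
eef_rot: [0.01, 1.0, 0.001, -0.0]
contact_force: [0.7, -0.5, -1.0]
opening: 0.61
finger_force: 30.0
```

```bash
python3 - <<'E'
from h import *
D=down(np.radians(90))
plan([((.46,-.02,.22),D),((.4055,.2365,.2),D),((.4055,.2365,.118),D)])
cups(guess=[(.445,.407),(.402,.237)])
E
```

```text
t 51.95 p [ 0.505  -0.2611  0.2173] q [ 0.69  0.71 -0.51  1.77  0.46  0.78  1.5 ] F [ 0.7 -0.5 -1. ] op 0.61
dp [50, 240, -2] tw [0.001, -0.001, -0.019] rows>= 4
dp [55, 256, 20] tw [0.0, 0.0, 0.0] rows>= 5
dp [0, 0, 82] tw [0.0, 0.0, 0.0] rows>= 2
scene (0.445, 0.407) enc [0.449 0.406] 0.024 mean [0.45  0.405 0.079] 110
scene (0.402, 0.237) enc [0.407 0.235] 0.0269 mean [0.408 0.235 0.079] 120
top (0.445, 0.407) enc [0.442 0.408] 0.0276 mean [0.44  0.408 0.079] 232
top (0.402, 0.237) enc [0.399 0.236] 0.0281 mean [0.398 0.236 0.08 ] 247
```

Request:
step_arm --motion '[{"dp": [10, 48, 0], "twist": [0, 0, 0], "hand": 0}, {"dp": [20, 96, -1], "twist": [0, 0, -0.01], "hand": 0}, {"dp": [30, 144, -1], "twist": [0, 0, -0.015], "hand": 0}, {"dp": [40, 192, -2], "twist": [0, 0, -0.019], "hand": 0}, {"dp": [50, 240, -2], "twist": [0, 0, -0.019], "hand": 0}]'

```text
clock: 52.68
tool_pos: [0.4598, -0.0189, 0.2182]
eef_rot: [0.0, 1.0, 0.0, 0.0]
contact_force: [0.4, 1.1, -1.6]
opening: 0.613
finger_force: 30.0
```

Request:
step_arm --motion '[{"dp": [11, 51, 4], "twist": [0, 0, 0], "hand": 0}, {"dp": [22, 102, 8], "twist": [0, 0, 0], "hand": 0}, {"dp": [33, 153, 12], "twist": [0, 0, 0], "hand": 0}, {"dp": [44, 204, 16], "twist": [0, 0, 0], "hand": 0}, {"dp": [55, 256, 20], "twist": [0, 0, 0], "hand": 0}]'

```text
clock: 53.3
tool_pos: [0.4049, 0.2371, 0.1981]
eef_rot: [0.0, 1.0, 0.0, 0.0]
contact_force: [0.7, -0.1, 0.1]
opening: 0.611
finger_force: 30.0
```

Request:
step_arm --motion '[{"dp": [0, 0, 25], "twist": [0, 0, 0], "hand": 0}, {"dp": [0, 0, 50], "twist": [0, 0, 0], "hand": 0}, {"dp": [0, 0, 75], "twist": [0, 0, 0], "hand": 0}, {"dp": [0, 0, 75], "twist": [0, 0, 0], "hand": 0}]'

```text
clock: 53.8
tool_pos: [0.4045, 0.2352, 0.1223]
eef_rot: [-0.0, 1.0, -0.001, -0.001]
contact_force: [-0.3, 0.4, -1.2]
opening: 0.613
finger_force: 30.0
```

```bash
python3 - <<'E'
from h import *
D=down(np.radians(90))
plan([((.4065,.236,.110),D)])
E
```

```text
t 53.8 p [0.4045 0.2352 0.1223] q [-0.48  0.75 -0.23  2.14  0.55  0.31  0.39] F [-0.3  0.4 -1.2] op 0.613
dp [-2, 1, 12] tw [-0.002, -0.002, 0.0] rows>= 1
```

Request:
step_arm --motion '[{"dp": [-2, 1, 5], "twist": [0, 0, 0], "hand": 0}, {"dp": [-2, 1, 9], "twist": [0, 0, 0], "hand": 0}, {"dp": [-2, 1, 12], "twist": [0, 0, 0], "hand": 0}, {"dp": [-2, 1, 12], "twist": [0, 0, 0], "hand": 0}]'

```text
clock: 54.3
tool_pos: [0.4077, 0.2368, 0.1118]
eef_rot: [0.0, 1.0, 0.0, 0.0]
contact_force: [0.0, -0.2, -1.2]
opening: 0.608
finger_force: 30.0
```

Request:
step_arm --motion '[{"dp": [0, 0, 1], "twist": [0, 0, 0], "hand": 0}, {"dp": [0, 0, 1], "twist": [0, 0, 0], "hand": 0}]'

```text
clock: 54.55
tool_pos: [0.4077, 0.2369, 0.1108]
eef_rot: [0.0, 1.0, 0.0, 0.0]
contact_force: [-0.3, -0.3, -0.6]
opening: 0.611
finger_force: 30.0
```

Request:
step_arm --motion '[{"dp": [1, -1, 1], "twist": [0, 0, 0], "hand": 0}, {"dp": [1, -1, 2], "twist": [0, 0, 0], "hand": 0}, {"dp": [1, -1, 2], "twist": [0, 0, 0], "hand": 0}]'

```text
clock: 54.92
tool_pos: [0.4065, 0.2357, 0.1093]
eef_rot: [0.0, 1.0, 0.0, 0.001]
contact_force: [-0.9, -0.1, 7.0]
opening: 0.608
finger_force: 30.0
```

```bash
python3 - <<'E'
from h import *
D=down(np.radians(90))
plan([((.4065,.236,.110),D)])
E
```

```text
t 54.92 p [0.4065 0.2357 0.1093] q [-0.5   0.77 -0.2   2.15  0.56  0.27  0.38] F [-0.9 -0.1  7. ] op 0.608
dp [0, 0, -1] tw [0.0, 0.001, -0.001] rows>= 1
```

Contact. I'll release and go for the third heel.

Request:
step_arm --motion '[{"dp": [0, 0, -1], "twist": [0, 0, 0], "hand": 0.25}, {"dp": [0, 0, -1], "twist": [0, 0, 0], "hand": 0.35}, {"dp": [0, 0, -1], "twist": [0, 0, 0], "hand": 0.45}, {"dp": [0, 0, -1], "twist": [0, 0, 0], "hand": 0.6}, {"dp": [0, 0, -1], "twist": [0, 0, 0], "hand": 0.6}]' --force 5

```text
clock: 55.55
tool_pos: [0.4067, 0.2359, 0.1097]
eef_rot: [0.0, 1.0, 0.0, 0.0]
contact_force: [-0.1, -0.6, 0.5]
opening: 0.797
finger_force: 0.0
```

Request:
step_arm --motion '[{"dp": [0, 0, -20], "twist": [0, 0, 0], "hand": 0.6}, {"dp": [0, 0, -60], "twist": [0, 0, 0], "hand": 0.6}, {"dp": [0, 0, -110], "twist": [0, 0, 0], "hand": 0.6}]'

```text
clock: 55.92
tool_pos: [0.406, 0.2353, 0.2203]
eef_rot: [0.0, 1.0, -0.0, -0.001]
contact_force: [1.2, 0.6, 0.2]
opening: 0.797
finger_force: 0.0
```

Request:
step_arm --motion '[{"dp": [-11, -55, 0], "twist": [0, 0, 0], "hand": 0.5}, {"dp": [-22, -110, 0], "twist": [0, 0, 0], "hand": 0.5}, {"dp": [-33, -165, 0], "twist": [0, 0, 0], "hand": 0.5}, {"dp": [-44, -220, 0], "twist": [0, 0, 0], "hand": 0.5}, {"dp": [-55, -275, 0], "twist": [0, 0, 0], "hand": 0.5}]'

```text
clock: 56.55
tool_pos: [0.4616, -0.041, 0.2196]
eef_rot: [0.0, 1.0, 0.0, 0.001]
contact_force: [0.3, 0.3, -0.8]
opening: 0.751
finger_force: 0.0
```

Request:
step_arm --motion '[{"dp": [-10, -50, 0], "twist": [0, 0, 0], "hand": 0.5}, {"dp": [-20, -100, 0], "twist": [0, 0, 0], "hand": 0.5}, {"dp": [-30, -150, 0], "twist": [0, 0, 0], "hand": 0.5}, {"dp": [-40, -200, 0], "twist": [0, 0, 0], "hand": 0.5}, {"dp": [-48, -230, 0], "twist": [0, 0, 0], "hand": 0.5}]'

```text
clock: 57.18
tool_pos: [0.5087, -0.2727, 0.219]
eef_rot: [0.002, 1.0, -0.0, 0.0]
contact_force: [0.6, 0.6, 1.3]
opening: 0.752
finger_force: 0.0
```

```bash
python3 - <<'E'
from h import *
D=down(np.radians(82))
a=np.radians(-8); g=np.array([.5071,-.338])+.004*np.array([np.cos(a),np.sin(a)])
heels([(.573,.089),(.4025,.236)],.106,rad=.06)
heels([(.507,-.338)],.049,cams=('scene',))
plan([((*g,.13),D),((*g,.05),D)])
E
```

```text
scene (0.573, 0.089) [0.5748 0.0876] [0.053 0.07 ] 89.6 z 0.1062 318
scene (0.4025, 0.236) [0.4066 0.2322] [0.072 0.05 ] 2.9 z 0.1062 210
top (0.573, 0.089) [0.5691 0.0884] [0.07  0.052] 0.7 z 0.1067 409
top (0.4025, 0.236) [0.4006 0.2333] [0.07  0.054] 3.2 z 0.1066 439
scene (0.507, -0.338) [ 0.5095 -0.3376] [0.054 0.075] 82.2 z 0.0484 374
t 57.33 p [ 0.5088 -0.2709  0.2189] q [ 0.71  0.72 -0.53  1.75  0.48  0.8   1.52] F [-0.2  0.6 -0.3] op 0.75
dp [-2, -68, 89] tw [0.001, 0.0, 0.135] rows>= 2
dp [0, 0, 80] tw [0.0, 0.0, 0.0] rows>= 2
```

Request:
step_arm --motion '[{"dp": [-1, -34, 30], "twist": [0, 0, 0.07], "hand": 0.5}, {"dp": [-2, -68, 60], "twist": [0, 0, 0.135], "hand": 0.5}, {"dp": [-2, -68, 110], "twist": [0, 0, 0.135], "hand": 0.5}, {"dp": [-2, -68, 120], "twist": [0, 0, 0.135], "hand": 0.5}]'

```text
clock: 57.82
tool_pos: [0.5095, -0.3344, 0.0967]
eef_rot: [0.067, 0.998, 0.002, -0.003]
contact_force: [0.0, -0.6, 0.5]
opening: 0.754
finger_force: 0.0
```

```bash
python3 - <<'E'
from h import *
D=down(np.radians(82))
plan([((.511,-.3385,.05),D)])
E
```

```text
t 57.83 p [ 0.5095 -0.3344  0.0967] q [ 0.73  0.92 -0.4   1.72  0.56  0.63  1.45] F [ 0.  -0.6  0.5] op 0.754
dp [-2, -4, 47] tw [0.004, -0.005, 0.006] rows>= 1
```

Request:
step_arm --motion '[{"dp": [-1, -3, 0], "twist": [0, 0, 0], "hand": 0.5}, {"dp": [-1, -3, 15], "twist": [0, 0, 0], "hand": 0.5}, {"dp": [-1, -3, 32], "twist": [0, 0, 0], "hand": 0.5}, {"dp": [-1, -3, 46], "twist": [0, 0, 0], "hand": 0.5}, {"dp": [-1, -3, 46], "twist": [0, 0, 0], "hand": 0.5}]'

```text
clock: 58.45
tool_pos: [0.5111, -0.3397, 0.0519]
eef_rot: [0.068, 0.998, 0.001, -0.001]
contact_force: [0.2, 0.6, 0.0]
opening: 0.752
finger_force: 0.0
```

Request:
step_arm --motion '[{"dp": [0, 0, 0], "twist": [0, 0, 0], "hand": 0}, {"dp": [0, 0, 0], "twist": [0, 0, 0], "hand": 0}, {"dp": [0, 0, 0], "twist": [0, 0, 0], "hand": 0}, {"dp": [0, 0, 0], "twist": [0, 0, 0], "hand": 0}]' --force 30

```text
clock: 58.95
tool_pos: [0.5122, -0.3404, 0.0537]
eef_rot: [0.068, 0.998, 0.0, 0.001]
contact_force: [-0.3, -0.7, 1.5]
opening: 0.611
finger_force: 30.0
```

Request:
step_arm --motion '[{"dp": [0, 0, -30], "twist": [0, 0, 0], "hand": 0}, {"dp": [0, 0, -65], "twist": [0, 0, 0], "hand": 0}, {"dp": [0, 0, -110], "twist": [0, 0, 0], "hand": 0}, {"dp": [0, 0, -170], "twist": [0, 0, 0], "hand": 0}]'

```text
clock: 59.45
tool_pos: [0.5109, -0.3401, 0.2238]
eef_rot: [0.068, 0.998, 0.001, -0.001]
contact_force: [1.0, -0.8, -0.7]
opening: 0.614
finger_force: 30.0
```

```bash
python3 - <<'E'
from h import *
D=down(np.radians(90))
plan([((.54,-.05,.23),D),((.51,.22,.23),D),((.449,.408,.21),D),((.449,.408,.125),D)])
cups(guess=[(.445,.407)])
E
```

```text
t 59.45 p [ 0.5109 -0.3401  0.2238] q [ 0.79  0.76 -0.51  1.63  0.45  0.88  1.55] F [ 1.  -0.8 -0.7] op 0.614
dp [10, 291, -6] tw [0.002, -0.002, -0.135] rows>= 5
dp [30, 270, 0] tw [0.0, 0.0, 0.0] rows>= 5
dp [61, 188, 20] tw [0.0, 0.0, 0.0] rows>= 4
dp [0, 0, 85] tw [0.0, 0.0, 0.0] rows>= 2
scene (0.445, 0.407) enc [0.448 0.407] 0.0255 mean [0.45  0.406 0.079] 109
top (0.445, 0.407) enc [0.439 0.408] 0.0274 mean [0.44  0.408 0.08 ] 231
```

Request:
step_arm --motion '[{"dp": [2, 58, -1], "twist": [0, 0, -0.03], "hand": 0}, {"dp": [4, 116, -2], "twist": [0, 0, -0.06], "hand": 0}, {"dp": [6, 174, -4], "twist": [0, 0, -0.09], "hand": 0}, {"dp": [8, 232, -5], "twist": [0, 0, -0.12], "hand": 0}, {"dp": [10, 291, -6], "twist": [0, 0, -0.135], "hand": 0}]'

```text
clock: 60.18
tool_pos: [0.541, -0.0491, 0.2292]
eef_rot: [0.0, 1.0, 0.0, 0.0]
contact_force: [0.7, 0.0, -1.3]
opening: 0.61
finger_force: 30.0
```

Request:
step_arm --motion '[{"dp": [6, 54, 0], "twist": [0, 0, 0], "hand": 0}, {"dp": [12, 108, 0], "twist": [0, 0, 0], "hand": 0}, {"dp": [18, 162, 0], "twist": [0, 0, 0], "hand": 0}, {"dp": [24, 216, 0], "twist": [0, 0, 0], "hand": 0}, {"dp": [30, 270, 0], "twist": [0, 0, 0], "hand": 0}]'

```text
clock: 60.8
tool_pos: [0.5109, 0.2208, 0.2294]
eef_rot: [0.0, 1.0, 0.0, 0.0]
contact_force: [0.2, -0.1, -1.5]
opening: 0.606
finger_force: 30.0
```

Request:
step_arm --motion '[{"dp": [15, 47, 5], "twist": [0, 0, 0], "hand": 0}, {"dp": [30, 94, 10], "twist": [0, 0, 0], "hand": 0}, {"dp": [45, 141, 15], "twist": [0, 0, 0], "hand": 0}, {"dp": [61, 188, 20], "twist": [0, 0, 0], "hand": 0}, {"dp": [61, 188, 20], "twist": [0, 0, 0], "hand": 0}]'

```text
clock: 61.42
tool_pos: [0.4468, 0.4124, 0.2093]
eef_rot: [-0.004, 1.0, 0.002, -0.001]
contact_force: [0.1, -0.1, -0.6]
opening: 0.614
finger_force: 30.0
```

Request:
step_arm --motion '[{"dp": [0, 0, 25], "twist": [0, 0, 0], "hand": 0}, {"dp": [0, 0, 50], "twist": [0, 0, 0], "hand": 0}, {"dp": [0, 0, 75], "twist": [0, 0, 0], "hand": 0}, {"dp": [0, 0, 82], "twist": [0, 0, 0], "hand": 0}, {"dp": [0, 0, 82], "twist": [0, 0, 0], "hand": 0}]'

```text
clock: 62.05
tool_pos: [0.4509, 0.4067, 0.1278]
eef_rot: [0.001, 1.0, -0.0, 0.0]
contact_force: [-1.0, -0.1, -0.7]
opening: 0.608
finger_force: 30.0
```

```bash
python3 - <<'E'
from h import *
D=down(np.radians(90))
plan([((.448,.4075,.112),D)])
heels([(.445,.407)],.12,dz=.02,rad=.06)
E
```

```text
t 62.05 p [0.4509 0.4067 0.1278] q [-0.6   0.86 -0.37  1.72  0.47  0.65  0.33] F [-1.  -0.1 -0.7] op 0.608
dp [3, 1, 16] tw [-0.0, 0.001, -0.001] rows>= 1
scene (0.445, 0.407) [0.4576 0.4062] [0.063 0.075] 25.0 z 0.1211 252
top (0.445, 0.407) few 0
```

Request:
step_arm --motion '[{"dp": [2, 1, 5], "twist": [0, 0, 0], "hand": 0}, {"dp": [3, 1, 9], "twist": [0, 0, 0], "hand": 0}, {"dp": [3, 1, 13], "twist": [0, 0, 0], "hand": 0}, {"dp": [3, 1, 16], "twist": [0, 0, 0], "hand": 0}, {"dp": [3, 1, 16], "twist": [0, 0, 0], "hand": 0}]'

```text
clock: 62.78
tool_pos: [0.4477, 0.4085, 0.1118]
eef_rot: [0.0, 1.0, 0.0, 0.0]
contact_force: [-0.3, 0.4, -0.6]
opening: 0.612
finger_force: 30.0
```

Request:
step_arm --motion '[{"dp": [0, 0, 1], "twist": [0, 0, 0], "hand": 0}, {"dp": [0, 0, 1], "twist": [0, 0, 0], "hand": 0}]'

```text
clock: 63.02
tool_pos: [0.4477, 0.4086, 0.1117]
eef_rot: [0.0, 1.0, 0.0, 0.001]
contact_force: [-0.8, -2.9, 5.7]
opening: 0.606
finger_force: 30.0
```

```bash
python3 - <<'E'
from h import *
D=down(np.radians(90))
plan([((.448,.4075,.111),D)])
E
```

```text
t 63.02 p [0.4477 0.4086 0.1117] q [-0.62  0.88 -0.36  1.73  0.49  0.61  0.31] F [-0.8 -2.9  5.7] op 0.606
dp [0, -1, 1] tw [0.001, 0.001, -0.001] rows>= 1
```

Request:
step_arm --motion '[{"dp": [0, 0, -1], "twist": [0, 0, 0], "hand": 0.25}, {"dp": [0, 0, -1], "twist": [0, 0, 0], "hand": 0.35}, {"dp": [0, 0, -1], "twist": [0, 0, 0], "hand": 0.45}, {"dp": [0, 0, -1], "twist": [0, 0, 0], "hand": 0.6}, {"dp": [0, 0, -1], "twist": [0, 0, 0], "hand": 0.6}]' --force 5

```text
clock: 63.65
tool_pos: [0.4476, 0.4084, 0.1118]
eef_rot: [0.0, 1.0, 0.0, 0.0]
contact_force: [-0.1, 0.2, 0.4]
opening: 0.8
finger_force: 0.0
```

Request:
step_arm --motion '[{"dp": [0, 0, -20], "twist": [0, 0, 0], "hand": 0.6}, {"dp": [0, 0, -60], "twist": [0, 0, 0], "hand": 0.6}, {"dp": [0, 0, -120], "twist": [0, 0, 0], "hand": 0.6}, {"dp": [0, 0, -120], "twist": [0, 0, 0], "hand": 0.6}]'

```text
clock: 64.15
tool_pos: [0.4491, 0.4109, 0.2366]
eef_rot: [0.0, 1.0, 0.004, 0.004]
contact_force: [-0.1, -0.5, -0.7]
opening: 0.799
finger_force: 0.0
```

```bash
python3 - <<'E'
from h import *
D=down(np.radians(90))
heels([(.573,.089),(.4025,.236),(.4445,.4075)],.106,rad=.06)
plan([((.5,.14,.23),D),((.45,-.12,.23),D),((.352,-.2545,.2),D),((.352,-.2545,.066),D)])
E
```

```text
scene (0.573, 0.089) [0.5752 0.0879] [0.07  0.053] 0.4 z 0.1062 328
scene (0.4025, 0.236) [0.4058 0.2339] [0.07  0.053] 0.4 z 0.1062 227
scene (0.4445, 0.4075) [0.4462 0.4061] [0.054 0.069] 87.8 z 0.1061 201
top (0.573, 0.089) [0.5693 0.0886] [0.07  0.052] 0.8 z 0.1066 406
top (0.4025, 0.236) [0.4003 0.2329] [0.069 0.054] 3.4 z 0.107 439
top (0.4445, 0.4075) few 0
t 64.25 p [0.4476 0.4082 0.2322] q [-0.56  0.72 -0.45  1.65  0.39  0.86  0.4 ] F [-0.3 -0.2 -0.2] op 0.798
dp [-53, -268, 2] tw [0.001, 0.002, -0.001] rows>= 5
dp [50, -260, 0] tw [0.0, 0.0, 0.0] rows>= 5
dp [98, -134, 30] tw [0.0, 0.0, 0.0] rows>= 3
dp [0, 0, 134] tw [0.0, 0.0, 0.0] rows>= 3
```

Request:
step_arm --motion '[{"dp": [-11, -54, 0], "twist": [0, 0, 0], "hand": 0.6}, {"dp": [-22, -108, 0], "twist": [0, 0, 0], "hand": 0}, {"dp": [-33, -162, 0], "twist": [0, 0, 0], "hand": -0.5}, {"dp": [-43, -216, 1], "twist": [0, 0, 0], "hand": -1}, {"dp": [-53, -268, 2], "twist": [0, 0, 0], "hand": -1}]'

```text
clock: 64.88
tool_pos: [0.4995, 0.1379, 0.228]
eef_rot: [0.0, 1.0, -0.0, -0.001]
contact_force: [0.9, 0.3, -0.1]
opening: 0.37
finger_force: 0.0
```

Request:
step_arm --motion '[{"dp": [10, -52, 0], "twist": [0, 0, 0], "hand": -1}, {"dp": [20, -104, 0], "twist": [0, 0, 0], "hand": -1}, {"dp": [30, -156, 0], "twist": [0, 0, 0], "hand": -1}, {"dp": [40, -208, 0], "twist": [0, 0, 0], "hand": -1}, {"dp": [50, -260, 0], "twist": [0, 0, 0], "hand": -1}]'

```text
clock: 65.5
tool_pos: [0.4487, -0.1212, 0.2281]
eef_rot: [0.0, 1.0, 0.001, -0.001]
contact_force: [0.2, 0.1, -0.2]
opening: 0.008
finger_force: 0.0
```

Request:
step_arm --motion '[{"dp": [24, -34, 7], "twist": [0, 0, 0], "hand": -1}, {"dp": [49, -67, 15], "twist": [0, 0, 0], "hand": -1}, {"dp": [74, -101, 22], "twist": [0, 0, 0], "hand": -1}, {"dp": [98, -134, 30], "twist": [0, 0, 0], "hand": -1}, {"dp": [98, -134, 30], "twist": [0, 0, 0], "hand": -1}]'

```text
clock: 66.12
tool_pos: [0.3483, -0.2554, 0.1974]
eef_rot: [0.003, 1.0, 0.001, -0.003]
contact_force: [-0.6, -0.1, 0.2]
opening: 0.012
finger_force: 0.0
```

```bash
python3 - <<'E'
from h import *
D=down(np.radians(89))
plan([((.35,-.2545,.12),D),((.35,-.2545,.066),D)])
for n in ('scene','top'):
    s=snap(n); W=cloud(s).reshape(-1,3)
    Q=W[(abs(W[:,2]-.06)<.012)&(W[:,0]>.37)&(W[:,0]<.402)&(W[:,1]<-.15)&(W[:,1]>-.36)]
    print(n,'bar',len(Q),np.round(Q.mean(0),4),np.round(Q.min(0),3))
E
```

```text
t 66.12 p [ 0.3483 -0.2554  0.1974] q [ 0.84  0.6  -0.49  2.18  0.58  0.5   1.46] F [-0.6 -0.1  0.2] op 0.012
dp [-2, 1, 77] tw [0.002, -0.005, 0.011] rows>= 2
dp [0, 0, 54] tw [0.0, 0.0, 0.0] rows>= 1
scene bar 152 [ 0.3928 -0.2553  0.0662] [ 0.385 -0.318  0.059]
top bar 4 [ 0.3823 -0.2327  0.0661] [ 0.382 -0.237  0.064]
```

Request:
step_arm --motion '[{"dp": [-2, 1, 30], "twist": [0, 0, 0], "hand": -1}, {"dp": [-2, 1, 60], "twist": [0, 0, 0], "hand": -1}, {"dp": [-2, 1, 90], "twist": [0, 0, 0], "hand": -1}, {"dp": [-2, 1, 128], "twist": [0, 0, 0], "hand": -1}, {"dp": [-2, 1, 128], "twist": [0, 0, 0], "hand": -1}]'

```text
clock: 66.85
tool_pos: [0.3543, -0.2504, 0.0695]
eef_rot: [-0.002, 1.0, 0.001, -0.002]
contact_force: [-0.5, -0.6, 0.5]
opening: 0.006
finger_force: 0.0
```

```bash
python3 - <<'E'
from h import *
a=np.radians(-1.05)
plan([((.35,-.2545,.068),down(np.radians(90)))])
plan([(np.array(r.get_state()['tool_pos'])+.19*np.array([np.cos(a),np.sin(a),0]),)])
E
```

```text
t 66.85 p [ 0.3543 -0.2504  0.0695] q [ 0.55  0.85 -0.06  2.26  0.9   0.06  1.18] F [-0.5 -0.6  0.5] op 0.006
dp [4, -4, 2] tw [0.002, -0.004, 0.004] rows>= 1
t 66.85 p [ 0.3543 -0.2504  0.0695] q [ 0.55  0.85 -0.06  2.26  0.9   0.06  1.18] F [-0.5 -0.6  0.5] op 0.006
dp [-190, -4, -1] tw [0.0, 0.0, 0.0] rows>= 4
```

Request:
step_arm --motion '[{"dp": [-15, -1, 0], "twist": [0, 0, 0], "hand": -1}, {"dp": [-35, -2, 0], "twist": [0, 0, 0], "hand": -1}, {"dp": [-60, -3, 0], "twist": [0, 0, 0], "hand": -1}, {"dp": [-85, -4, 0], "twist": [0, 0, 0], "hand": -1}, {"dp": [-110, -4, 0], "twist": [0, 0, 0], "hand": -1}]'

```text
clock: 67.47
tool_pos: [0.4648, -0.2556, 0.0733]
eef_rot: [0.0, 1.0, 0.001, 0.0]
contact_force: [-1.4, -1.5, -0.9]
opening: 0.005
finger_force: 0.8
```

Request:
step_arm --motion '[{"dp": [-20, 0, 0], "twist": [0, 0, 0], "hand": -1}, {"dp": [-40, 0, 0], "twist": [0, 0, 0], "hand": -1}, {"dp": [-60, -1, 0], "twist": [0, 0, 0], "hand": -1}, {"dp": [-75, -1, 0], "twist": [0, 0, 0], "hand": -1}, {"dp": [-84, -1, 0], "twist": [0, 0, 0], "hand": -1}]'

```text
clock: 68.1
tool_pos: [0.5492, -0.2567, 0.0733]
eef_rot: [0.0, 1.0, 0.001, 0.001]
contact_force: [-1.5, -0.2, 1.5]
opening: 0.003
finger_force: 0.6
```

```bash
python3 - <<'E'
from h import *
plan([])
for n in ('scene','top'):
    s=snap(n); W=cloud(s).reshape(-1,3)
    Q=W[(abs(W[:,2]-.063)<.01)&(W[:,0]>.53)&(W[:,0]<.585)&(W[:,1]<-.275)&(W[:,1]>-.36)]
    print(n,'bar',len(Q),np.round(Q.mean(0),4),np.round(Q.min(0),3))
E
```

```text
t 68.1 p [ 0.5492 -0.2567  0.0733] q [ 0.61  0.96 -0.45  1.74  0.67  0.6   1.33] F [-1.5 -0.2  1.5] op 0.003
scene bar 90 [ 0.5687 -0.2992  0.0656] [ 0.56  -0.322  0.058]<stdin>:6: RuntimeWarning: Mean of empty slice.
  ret = um.true_divide(
Traceback (most recent call last):
ValueError: zero-size array to reduction operation minimum which has no identity
```

Almost shut. I'll push on gently until the force rises.

Request:
step_arm --motion '[{"dp": [-3, 0, 0], "twist": [0, 0, 0], "hand": -1}, {"dp": [-6, 0, 0], "twist": [0, 0, 0], "hand": -1}, {"dp": [-8, 0, 0], "twist": [0, 0, 0], "hand": -1}, {"dp": [-8, 0, 0], "twist": [0, 0, 0], "hand": -1}]'

```text
clock: 68.7
tool_pos: [0.5549, -0.2576, 0.0712]
eef_rot: [0.0, 1.0, 0.0, -0.001]
contact_force: [-4.7, 0.5, 3.3]
opening: 0.005
finger_force: 2.4
```

Request:
step_arm --motion '[{"dp": [-2, 0, 0], "twist": [0, 0, 0], "hand": -1}, {"dp": [-3, 0, 0], "twist": [0, 0, 0], "hand": -1}, {"dp": [-3, 0, 0], "twist": [0, 0, 0], "hand": -1}]'

```text
clock: 69.08
tool_pos: [0.5551, -0.2576, 0.0709]
eef_rot: [0.001, 1.0, 0.0, -0.004]
contact_force: [-10.4, 1.6, 8.1]
opening: 0.007
finger_force: 5.1
```

Request:
step_arm --motion '[{"dp": [15, 0, 0], "twist": [0, 0, 0], "hand": -1}, {"dp": [40, 0, 0], "twist": [0, 0, 0], "hand": -1}, {"dp": [50, 0, -50], "twist": [0, 0, 0], "hand": -1}, {"dp": [60, 0, -110], "twist": [0, 0, 0], "hand": -1}, {"dp": [70, 0, -160], "twist": [0, 0, 0], "hand": -1}]'

```text
clock: 69.7
tool_pos: [0.4902, -0.2576, 0.2337]
eef_rot: [-0.0, 1.0, 0.0, 0.002]
contact_force: [1.1, -0.6, 0.1]
opening: 0.004
finger_force: 0.0
```

Request:
step_arm --motion '[{"dp": [0, -40, 0], "twist": [0, 0, 0], "hand": -1}, {"dp": [0, -80, 0], "twist": [0, 0, 0], "hand": -1}, {"dp": [0, -80, 0], "twist": [0, 0, 0], "hand": -1}]'

```text
clock: 70.08
tool_pos: [0.4889, -0.342, 0.2312]
eef_rot: [0.004, 1.0, -0.001, 0.001]
contact_force: [-0.6, 0.4, -0.1]
opening: 0.006
finger_force: 0.0
```

```bash
python3 - <<'E'
from h import *
plan([])
heels([(.573,.089),(.4025,.236),(.4445,.4075)],.106,rad=.06)
for n in ('scene','top'):
    s=snap(n); W=cloud(s).reshape(-1,3)
    Q=W[(abs(W[:,2]-.06)<.012)&(W[:,0]>.54)&(W[:,0]<.578)&(W[:,1]<-.15)&(W[:,1]>-.36)]
    print(n,'bar',len(Q),np.round(Q.mean(0),4),np.round(Q.min(0),3) if len(Q) else '')
    if n=='scene': cv2.imwrite('pics/fin.png',s['pixels'][:,:,::-1])
    for t in ('lacquer','driver','sleeve','brush'):
        for d in r.search_frame(n,t)[:1]: print(t,np.round(towd(s,d['at']),3))
E
```

```text
t 70.08 p [ 0.4889 -0.342   0.2312] q [ 0.87  0.74 -0.6   1.68  0.52  0.89  1.62] F [-0.6  0.4 -0.1] op 0.006
scene (0.573, 0.089) [0.5744 0.0876] [0.054 0.072] 88.9 z 0.1061 326
scene (0.4025, 0.236) [0.4061 0.2322] [0.071 0.052] 2.3 z 0.106 217
scene (0.4445, 0.4075) [0.4462 0.4071] [0.052 0.068] 87.6 z 0.1062 204
top (0.573, 0.089) [0.5691 0.0886] [0.071 0.052] 1.0 z 0.1067 405
top (0.4025, 0.236) [0.4    0.2331] [0.068 0.055] 0.6 z 0.1065 446
top (0.4445, 0.4075) [0.44   0.4068] [0.067 0.055] 0.7 z 0.1067 403
scene bar 213 [ 0.5737 -0.2598  0.0655] [ 0.565 -0.322  0.058]
lacquer [0.764 0.16  0.095]
driver [ 0.481 -0.524  0.022]
sleeve [ 0.348 -0.4    0.033]
brush [0.603 0.483 0.017]
top bar 131 [ 0.5676 -0.2439  0.0667] [ 0.562 -0.293  0.06 ]
lacquer [0.725 0.17  0.111]
sleeve [ 0.323 -0.41   0.048]
brush [0.588 0.476 0.017]
```

View pics/fin.png

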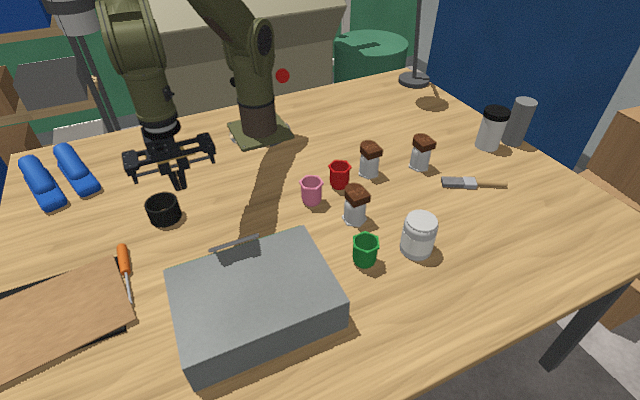

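All three heels sit flat on upturned cups, at px (370,155), (423,148) and (356,200). The drawer is shut: the bar is at x=0.574 m, against 0.573 m at the start. The other things have not moved.

```bash
python3 -c "
from plant import r
print(r.finish_job())"
```

```text
the job is handed in; nothing more can be done
None
```

The job is handed in: all three aluminium cups are mouth-down, each with a heel flat and centred on top, the drawer is fully shut, and everything else is where it was.

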